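# Rebuild the disc-spring cushion of a bench press

## Robot

A 7-joint arm with a two-finger parallel gripper is mounted at the origin on the work surface. World frame = base frame: x ahead of the robot, y to its left, z up, the work surface at z = 0. Lengths are in m, angles in rad, forces in N, time in s.
With the tool pointing down it reaches from about 0.425 to 0.875 m from the base axis. Payload 4.7 kg.
Tool frame: the origin (TCP) lies on the centre line of the jaws, within the pads' length; the fingertips stand 14 mm ahead of it and the grasp point (between the pads) lies 5 mm behind it; z points along the fingers, y is the direction in which the jaws open and shut (so a half turn about z gives the same grasp; the last joint's range is limited). The gripper opens to 87 mm and grips with 3 to 60 N. Pads are 19 mm wide; open, the fingers measure 117 mm over their backs; the gripper's body (75 mm by 190 mm) begins 51 mm behind the grasp point.
Start: joints at [-1.25, 0.321, -0.07, 1.45, 0.023, 1.371, -0.057], TCP at [0.196, 0.62, 0.237] pointing down, gripper open.
Joint ranges: [-2.86, 2.86], [-0.3, 2.09], [-1.38, 1.24], [0.06, 2.45], [-1.56, 4.7], [0.09, 2.05], [-2.69, 2.69]. Speed limits (rad/s): [2.57, 2.57, 3.14, 3.14, 3.14, 3.14, 3.14].

## Interface

Orientations are given as a rotation vector (axis times angle).
In Python, from bench import ctrl gives the robot as it stands. The module is installed in compiled form; this text tells all that it offers.
- The arm moves only by the tool step_arm, never from a script. Its argument "plan" is a list of rows, each a list of 3 entries, a list of its own where there are three numbers: the turn, a rotation vector about the tool's x, y, z in rad, then the shift along the tool's x, y, z in m, then the closure in counts, from 0 (fully open) to 255 (shut). In form: [[[rx, ry, rz], [x, y, z], hand], ...]. A call has exactly 10 rows; each row is the pose to reach, as a shift and turn from the pose commanded when the call began, along the tool's axes at that moment; what a row does not reach only later rows make up. A row lasts 1/8 s, in which the tool goes at most 62.5 mm and 10.7 degrees, less where a joint would pass 70% of its speed; a pose out of reach is approached as far as the arm can. A call with a gripper value outside its range is refused whole. The fingers move at their own pace and stop on an object; "squeeze" is the grip in N (left out, the last holds). Time passes only in rows, so rows that repeat a pose let the fingers close, or fill a call up. It gives the time, the measured TCP pose, the force and the opening at its end, in the units of the state.
- ctrl.get_state(): the state, without advancing time (a new reading comes with each control period).
- ctrl.get_image(name): name is "scene" or "side" or "wrist"; returns the picture (420x560x3 uint8, red, green, blue); there is no depth.
- ctrl.calibration(name): a dict with "fov_y" (degrees; the focal length in pixels is half the picture's height over the tangent of half this angle, whatever the lens; pixels are square), "cx", "cy" (the principal point, pixels), "rvec" (rotation vector, rad) and "tvec" (3), from world to camera coordinates, as OpenCV has them. Camera axes: x right, y down, z forward; pixel columns grow to the right and rows downward; lengths in m; the calibration is good to about 2 mm. A picture is of the moment at which its call begins: read the wrist's pose just before it. calibration takes no time and is no camera call; for the wrist camera it gives the pose at the moment of the call.
- ctrl.close_job(): hands the job in, once; it reports no verdict.
Trained networks look in the newest picture that a camera, given by its name, has taken for a name from the list of things; names that differ only in an ending like _2 or _b are one class to them, and where a whole thing is asked for, a point or a joint stands for the part that bears it (a point fixed in the world has none). Each returns a list of dicts, best first, with "score" (0 to 1); they miss things now and then, are a little off and sometimes report something else, mostly with a low value. They report only what shows in the picture. A call takes as long as a camera call. They do not tell look-alikes from the thing itself.
- ctrl.cut_out(camera, label): "pixels" (420x560 bool, what is visible of it) and "rect" ([left, top, width, height] in pixels, round what is visible of it).
The state is a dict: "time": time; "joint_positions": joint angles; "qd": joint speeds; "joint_torque": joint torques, N m; "position": TCP position; "tool_rot": TCP orientation; "ft_force": force on the tool from outside, world axes, zero at the start; "torque": the same for the moment, N m; "grip_width": opening from 0.0 (shut) to 1.0 (fully open).
Only numpy, scipy, OpenCV 4.12 (cv2) and the standard library are available. Lean on these libraries where they do the work, as an engineer would, in place of code of your own. Each camera call takes 0.05 s, during which the arm holds its last target.

## Task

Put the bench press's spring cushion back together: one conical disc spring already lies on the arbor under the ram, wide rim down; take the three clean ones from the drying rack and stack them on the arbor over it so that the faces alternate all the way up (hole edge to hole edge, then rim to rim, then hole edge to hole edge). Each must lie flat on the one below, and the other things on the bench stay where they are.

Things in the scene. Friction and masses are not known exactly. Their poses are not given: they have to be found in the camera images.
- seat (a point): centre of the press's spring seat: flat top of a steel boss 58 mm across, 34 mm above the green base plate and 58 mm above the bench; the first spring lies on it. z up; x and y are the press's own axes. From here a plain steel arbor 28 mm across stands up 46 mm, vertical, its last 6 mm tapering to 23 mm. The base plate is 150 mm in x, from y -80 to +180 mm. All fixed to the bench
- arbor_tip (a point): centre of the flat top of the arbor, 46 mm above the seat (x, y, z as the seat's); four springs stacked with alternating faces are 28 mm high in all
- head_under (a point): point on the arbor's axis at the underside of the press's head, 189 mm above the seat. The head reaches 28 mm either side in x and from y -43 mm to the column at +y, whose near face is 97 mm from the axis (50 mm wide in x). The ram's foot, 34 mm across, hangs 19 mm below this point, on the axis. The hand lever is on the +x side, higher than this point less 10 mm
- spring1_c (a point): conical steel disc spring, already on the arbor, lying on the seat with its wide rim down. 60 mm rim, 31 mm hole, 7 mm high, wall 3.5 mm, 40 to 65 g, rigid. Point: its centre, on the axis, half-way up. z = its axis, pointing to the narrow side (raised edge of the hole); rim edge from z -3.5 to -0.5 mm, hole edge from +0.5 to +3.5 mm
- spring2_c (a point): conical steel disc spring, standing on edge in a notch of the drying rack, axis along the rack's y but either way round, leaning a few degrees. 60 mm rim, 31 mm hole, 7 mm high, wall 3.5 mm, 40 to 65 g, rigid. Point: its centre, on the axis, half-way up. z = its axis, pointing to the narrow side (raised edge of the hole); rim edge from z -3.5 to -0.5 mm, hole edge from +0.5 to +3.5 mm
- spring3_c (a point): conical steel disc spring, standing on edge in a notch of the drying rack, axis along the rack's y but either way round, leaning a few degrees. 60 mm rim, 31 mm hole, 7 mm high, wall 3.5 mm, 40 to 65 g, rigid. Point: its centre, on the axis, half-way up. z = its axis, pointing to the narrow side (raised edge of the hole); rim edge from z -3.5 to -0.5 mm, hole edge from +0.5 to +3.5 mm
- spring4_c (a point): conical steel disc spring, standing on edge in a notch of the drying rack, axis along the rack's y but either way round, leaning a few degrees. 60 mm rim, 31 mm hole, 7 mm high, wall 3.5 mm, 40 to 65 g, rigid. Point: its centre, on the axis, half-way up. z = its axis, pointing to the narrow side (raised edge of the hole); rim edge from z -3.5 to -0.5 mm, hole edge from +0.5 to +3.5 mm
- rack_mid (a point): middle of the white drying rack at the height of the springs' centres, 41 mm above the bench; z up, y = along the row. Base 66 mm in x, 290 mm in y, fixed. Notches 27 mm apart along y, 8 mm wide, in two combs; the springs stand at y -108, 0 and +108 mm, the rest are empty; teeth reach up to 11 mm below this point and 21 mm either side in x, so both sides of the rims are free at centre height
- driver: small screwdriver lying on the bench, 150 mm long; bystander
- loupe: black watchmaker's eyeglass, 36 mm across and 36 mm high, standing on the bench; bystander
- tin: aluminium grease tin, 56 mm across, 50 mm high; bystander
- watch_pad: grey cushion 85 x 110 x 28 mm with a wrist watch on it, 40 mm high in all; bystander
Mind the look-alikes: they are no part of the job. What is shaped like the part that bears spring3_c but purple or yellow is not meant.

How it is judged:
By the outcome, as a careful person would: the job done as asked, in the order asked, and still so for the second after the job is handed in, with the robot touching nothing.
It also fails if it takes over 72 s, if anything falls off the work surface, if the arm or the gripper's body presses on something with over 40 N, if the wrist force passes 120 N, or if a joint passes its speed limit or range.

## Working session

There is one attempt and no reset: what is moved stays moved. The work goes in short steps, Python scripts to look and compute and a tool call to move; the robot and the scene stay as the last step left them, time stands still between calls to the robot, and variables do not carry over. Pictures are saved under pics/ and viewed, and the job is handed in when it is done.

Besides the shell and the picture viewer there is one more tool, called after "Call:" as name([rows], argument=value, ...), one row to a line, values as JSON. step_arm: Moves the arm, as the interface text tells. Its arguments: {"type":"object","properties":{"plan":{"type":"array"},"squeeze":{"type":"number"}},"required":["plan"]}

```bash
mkdir -p pics
python3 - <<'E'
from bench import ctrl
import cv2,numpy as np
s=ctrl.get_state();print(s)
for n in ["scene","side","wrist"]:
    c=ctrl.calibration(n);print(n,c)
    im=ctrl.get_image(n);cv2.imwrite(f"pics/{n}0.png",im[:,:,::-1])
E
```

```text
{'time': 0.0, 'joint_positions': array([-1.2498941 ,  0.32179716, -0.07009384,  1.45172492,  0.02258969,
        1.37080805, -0.05692322]), 'qd': array([ 7.23912008e-04,  2.06783677e-04, -1.27029455e-04,  1.63989780e-04,
        2.86352481e-06, -9.47686897e-04, -1.63287216e-03]), 'joint_torque': array([ 7.05242583e-04, -4.91294432e+01, -4.03346876e-01, -3.12519479e+01,
       -6.38628239e-02,  4.38720058e-02,  1.66864388e-04]), 'position': array([0.19617859, 0.61910663, 0.23545329]), 'tool_rot': array([-4.79980343e-01, -3.10449632e+00,  3.04576797e-03]), 'ft_force': array([-1.00001689, -0.21436326,  0.57648741]), 'torque': array([-0.02544881,  0.00253967, -0.02918915]), 'grip_width': 1.001168807865883}
scene {'fov_y': 42.646477191488984, 'cx': 278.4594181318408, 'cy': 208.06708412257228, 'rvec': array([ 1.87078067,  1.90938614, -0.56453314]), 'tvec': array([ 0.05829305, -0.37381428,  1.51940273])}
side {'fov_y': 51.11386079442207, 'cx': 280.6164007779841, 'cy': 206.22731408481636, 'rvec': array([ 2.08335328, -0.3813962 ,  0.20841898]), 'tvec': array([-0.56704136,  0.20426581,  1.10499443])}
wrist {'fov_y': 63.14572586423391, 'cx': 279.78074755672566, 'cy': 212.96995471560575, 'rvec': array([-2.36331943, -1.72989969, -0.21760721]), 'tvec': array([-0.64942931, -0.02919914,  0.39034564])}
```

View pics/scene0.png

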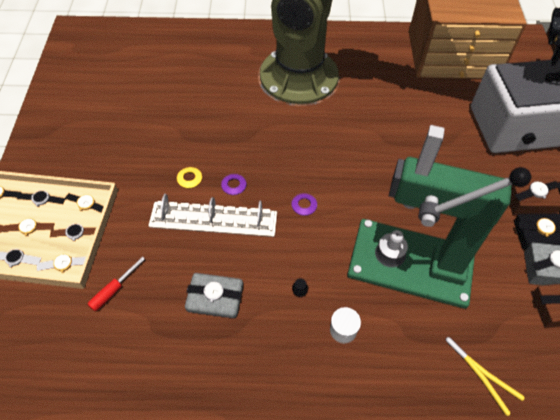

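View pics/side0.png

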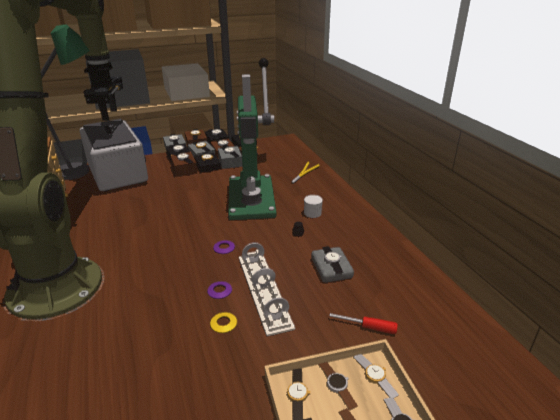

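View pics/wrist0.png

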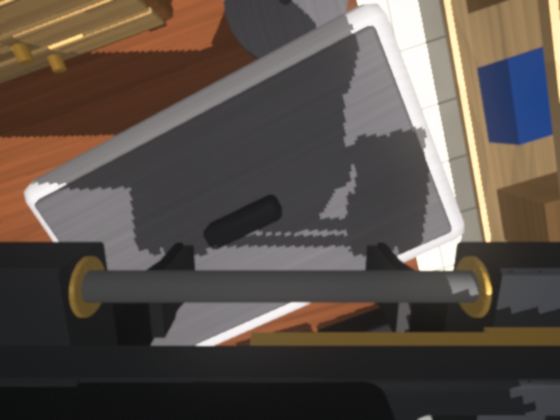

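```bash
cat > h.py <<'E'
import numpy as np,cv2
from bench import ctrl
def K(c,h=420):
    f=h/2/np.tan(np.radians(c['fov_y'])/2)
    return np.array([[f,0,c['cx']],[0,f,c['cy']],[0,0,1]])
def proj(c,P):
    return cv2.projectPoints(np.asarray(P,float).reshape(-1,3),np.array(c['rvec']),np.array(c['tvec']),K(c),None)[0].reshape(-1,2)
def ray(c,uv):
    R=cv2.Rodrigues(np.array(c['rvec']))[0];o=-R.T@c['tvec']
    d=R.T@np.linalg.inv(K(c))@np.array([uv[0],uv[1],1.]);return o,d/np.linalg.norm(d)
def atz(c,uv,z):
    o,d=ray(c,uv);return o+d*(z-o[2])/d[2]
def tri(obs):
    A=np.zeros((3,3));b=np.zeros(3)
    for c,uv in obs:
        o,d=ray(c,uv);M=np.eye(3)-np.outer(d,d);A+=M;b+=M@o
    return np.linalg.solve(A,b)
def crop(fn,x,y,w,h,s,out):
    im=cv2.imread(fn)[y:y+h,x:x+w];cv2.imwrite(out,cv2.resize(im,None,fx=s,fy=s,interpolation=cv2.INTER_CUBIC))
def Rz(a):return np.array([[np.cos(a),-np.sin(a),0],[np.sin(a),np.cos(a),0],[0,0,1]])
E
python3 - <<'E'
from h import *
crop('pics/scene0.png',140,160,200,150,4,'pics/a1.png')
crop('pics/scene0.png',340,120,200,190,3,'pics/a2.png')
crop('pics/side0.png',190,230,160,120,5,'pics/a3.png')
crop('pics/side0.png',200,60,120,170,3,'pics/a4.png')
s=ctrl.get_state();c=ctrl.calibration('wrist')
R=cv2.Rodrigues(c['rvec'])[0];o=-R.T@c['tvec'];T=cv2.Rodrigues(s['tool_rot'])[0]
print('cam in tool',T.T@(o-s['position']));print(T.T@R.T);print(T)
for n in('scene','side'):
    c=ctrl.calibration(n);R=cv2.Rodrigues(c['rvec'])[0];print(n,-R.T@c['tvec'],R[2])
c=ctrl.calibration('scene')
print('rack',[atz(c,p,0.005) for p in [(155,203),(277,212),(274,234),(150,227)]])
print('boss',atz(c,(393,250),.058))
E
```

```text
cam in tool [ 0.06902743  0.00034364 -0.14854685]
[[-4.95865779e-04 -9.68274368e-01 -2.49888979e-01]
 [ 9.99999875e-01 -4.64692560e-04 -1.83744886e-04]
 [ 6.17939136e-05 -2.49889039e-01  9.68274478e-01]]
[[-9.53308160e-01  3.01999049e-01 -3.56133617e-04]
 [ 3.01999249e-01  9.53307162e-01 -1.38130677e-03]
 [-7.76486044e-05 -1.42436310e-03 -9.99998983e-01]]
scene [ 1.14828201 -0.04467939  1.06356571] [-0.54954498 -0.00424017 -0.83545337]
side [ 0.23867509 -0.98951642  0.74038137] [ 0.29866366  0.80390838 -0.51432611]
rack [array([ 0.44432984, -0.34227146,  0.005     ]), array([ 0.46308831, -0.05326959,  0.005     ]), array([ 0.52305362, -0.05893012,  0.005     ]), array([ 0.51079875, -0.34415975,  0.005     ])]
boss [0.58822073 0.19630061 0.058     ]
```

View pics/a1.png

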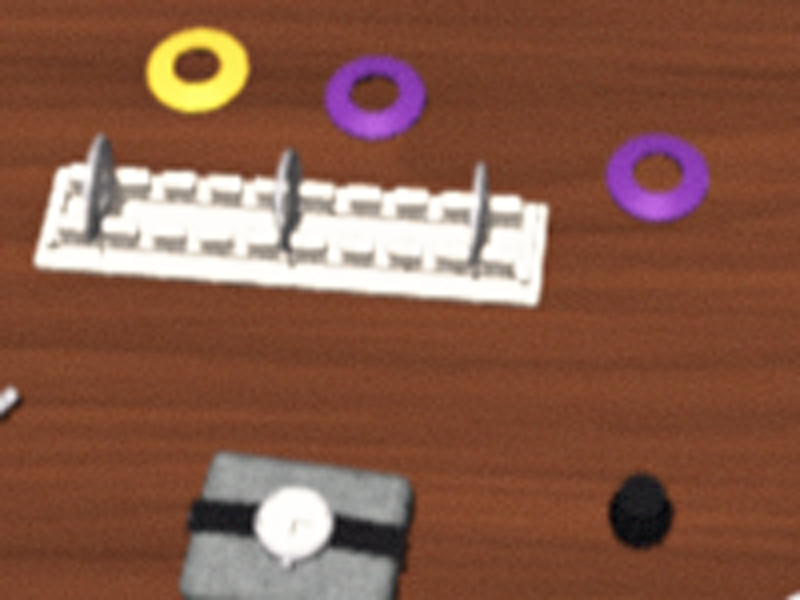

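View pics/a2.png

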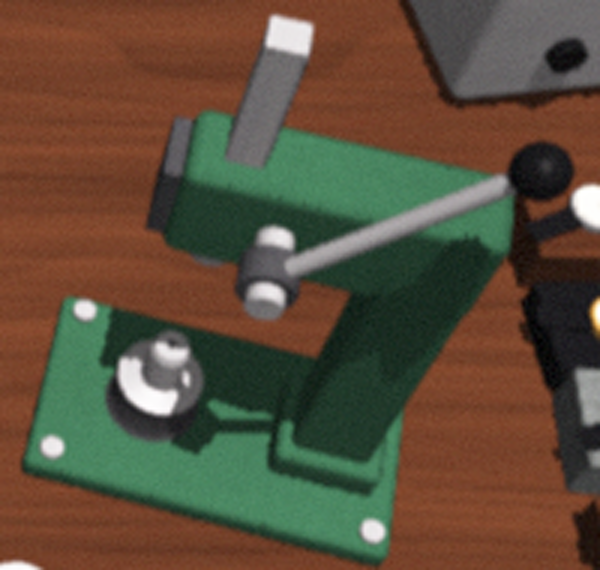

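View pics/a3.png

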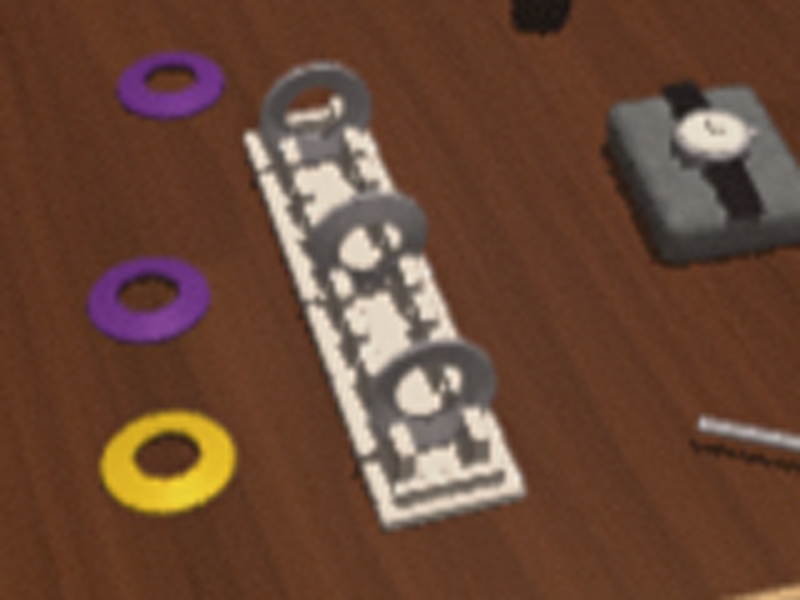

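View pics/a4.png

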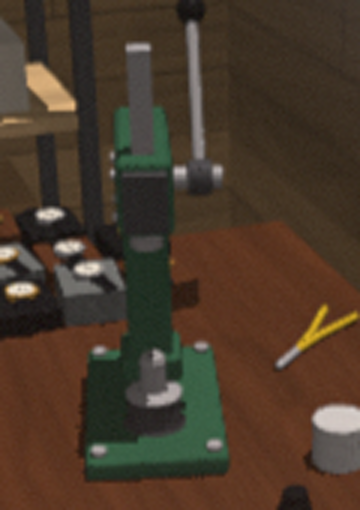

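```bash
cat > fit.py <<'E'
from h import *
from scipy.optimize import least_squares
C={n:ctrl.calibration(n) for n in('scene','side')}
def fit(pts,x0):
    def f(p):
        r=[]
        for n,P,uv in pts:
            P=np.array(P,float);w=Rz(p[2])@P+[p[0],p[1],0];r.append(proj(C[n],w)[0]-uv)
        return np.concatenate(r)
    s=least_squares(f,x0,loss='soft_l1');print(s.x,np.degrees(s.x[2]));print(np.round(s.fun.reshape(-1,2),1).tolist());return s.x
def a(n,p,x,y,s):return (x+p[0]/s,y+p[1]/s)
A2=lambda p:(340+p[0]/3,120+p[1]/3);A4=lambda p:(200+p[0]/3,60+p[1]/3)
A1=lambda p:(140+p[0]/4,160+p[1]/4);A3=lambda p:(190+p[0]/5,230+p[1]/5)
if __name__=='__main__':
    pts=[('scene',(-.075,-.08,.024),A2((66,298))),('scene',(.075,-.08,.024),A2((22,462))),('scene',(.075,.18,.024),A2((390,552))),
     ('scene',(0,0,.104),A2((172,345))),('side',(-.075,-.08,.024),A4((87,462))),('side',(.075,-.08,.024),A4((228,460))),('side',(0,0,.104),A4((152,356)))]
    p=fit(pts,[.59,.2,0])
    pts=[('scene',(-.033,-.145,.006),A1((62,165))),('scene',(-.033,.145,.006),A1((548,204))),('scene',(.033,.145,.006),A1((537,298))),('scene',(.033,-.145,.006),A1((37,264))),
     ('side',(-.033,-.145,.006),A3((382,520))),('side',(.033,-.145,.006),A3((525,490))),('side',(-.033,.145,.006),A3((245,133)))]
    r=fit(pts,[.48,-.2,-.06])
    # hypothesised kinematics orientation
    import itertools
    s=ctrl.get_state();T=cv2.Rodrigues(s['tool_rot'])[0];q=s['joint_positions']
    rv=lambda ax,t:cv2.Rodrigues(np.array(ax,float)*t)[0]
    for sg in itertools.product([1,-1],repeat=6):
        R=rv([0,0,-1],q[0])@rv([0,1,0],q[1])@rv([0,0,1],sg[0]*q[2])@rv([0,1,0],sg[1]*q[3])@rv([0,0,1],sg[2]*q[4])@rv([0,1,0],sg[3]*q[5])@rv([0,0,1],sg[4]*q[6])
        if sg[5]<0: continue
        for k in range(4):
            e=np.linalg.norm(cv2.Rodrigues((R@rv([0,0,1],k*np.pi/2)).T@T)[0])
            if e<.05: print(sg,k,e)
E
python3 fit.py
```

```text
[ 0.57839834  0.19754904 -0.25772421] -14.766509657258242
[[-1.1, -2.0], [0.2, 0.2], [0.6, 1.4], [-0.1, 0.1], [-1.0, 1.0], [0.6, -1.2], [-0.4, -0.0]]
[ 0.48542829 -0.19935047 -0.06385764] -3.6587734579154705
[[-0.4, 1.1], [0.3, 0.3], [0.7, 1.0], [-0.1, 0.1], [-0.4, 0.9], [-0.3, 0.2], [-1.0, 0.5]]
(1, 1, 1, 1, 1, 1) 1 0.028237551498699383
(1, 1, -1, 1, 1, 1) 1 0.04811200583425715
(-1, 1, 1, 1, -1, 1) 1 0.045186854593002396
(-1, 1, -1, 1, -1, 1) 1 0.0
```

```bash
cat >> h.py <<'E'
from scipy.spatial.transform import Rotation as Ro, Slerp
RACK=np.array([.4854,-.1994,.041]);RYAW=-.0639
SEAT=np.array([.5784,.1975,.058]);PYAW=-.2577
def lean(e):  # rack-frame tool matrix, jaws along +X, fingers toward -Y, camera +Y
    s,c=np.sin(e),np.cos(e);return np.column_stack([[0,c,-s],[1,0,0],[0,-s,-c]])
def rel(p0,R0,p,R):
    return np.round(Ro.from_matrix(R0.T@R).as_rotvec(),3).tolist(),np.round(R0.T@(np.asarray(p)-p0),4).tolist()
def cur():
    s=ctrl.get_state();return s['position'],cv2.Rodrigues(s['tool_rot'])[0]
E
python3 - <<'E'
from h import *
p0,R0=cur()
Rv=Rz(RYAW)@lean(np.radians(40))
# call: waypoints
rows=[([.18,.55,.30],0),([.17,.49,.35],0),([.20,.43,.38],.12),([.24,.38,.38],.24),([.28,.33,.38],.36),([.32,.28,.38],.48),([.36,.22,.38],.6),([.40,.16,.38],.72),([.43,.10,.37],.84),([.45,.04,.35],.95)]
sl=Slerp([0,1],Ro.from_matrix([R0,Rv]))
print(np.degrees(Ro.from_matrix(R0.T@Rv).magnitude()))
for p,t in rows: print(rel(p0,R0,p,sl([t])[0].as_matrix()))
E
```

```text
84.49855064286736
([0.0, -0.0, 0.0], [-0.0054, -0.071, -0.0642])
([0.0, -0.0, 0.0], [-0.014, -0.1313, -0.1141])
([0.055, -0.071, 0.152], [-0.0608, -0.1795, -0.144])
([0.111, -0.142, 0.305], [-0.114, -0.2151, -0.144])
([0.166, -0.212, 0.457], [-0.1672, -0.2507, -0.1439])
([0.221, -0.283, 0.61], [-0.2205, -0.2863, -0.1439])
([0.277, -0.354, 0.762], [-0.2767, -0.3314, -0.1438])
([0.332, -0.425, 0.915], [-0.333, -0.3765, -0.1437])
([0.387, -0.495, 1.067], [-0.3797, -0.4246, -0.1336])
([0.438, -0.56, 1.207], [-0.4169, -0.4757, -0.1136])
```

Call:
step_arm([
  [[0,0,0],[-0.005,-0.06,-0.06],0],
  [[0,0,0],[-0.014,-0.12,-0.11],0],
  [[0.055,-0.071,0.152],[-0.05,-0.16,-0.144],0],
  [[0.111,-0.142,0.305],[-0.1,-0.2,-0.144],0],
  [[0.166,-0.212,0.457],[-0.15,-0.24,-0.144],0],
  [[0.221,-0.283,0.61],[-0.205,-0.28,-0.144],0],
  [[0.277,-0.354,0.762],[-0.26,-0.32,-0.144],0],
  [[0.332,-0.425,0.915],[-0.315,-0.365,-0.144],0],
  [[0.387,-0.495,1.067],[-0.365,-0.41,-0.135],0],
  [[0.438,-0.56,1.207],[-0.41,-0.465,-0.115],0],
], squeeze=30)

```text
time: 1.4
position: [0.4183, 0.1107, 0.364]
tool_rot: [1.84, 1.846, -0.658]
ft_force: [1.0, 0.2, -1.0]
grip_width: 0.997
```

```bash
cat > /dev/null
python3 - <<'E'
from h import *
s=ctrl.get_state();print(s['joint_positions'],s['qd'].round(2))
p0,R0=cur()
Rv=Rz(RYAW)@lean(np.radians(40));pv=RACK+Rz(RYAW)@[0,.08,.167]
print(p0,rel(p0,R0,pv,Rv),Ro.from_matrix(R0.T@Rv).magnitude())
import json;json.dump([s['joint_positions'].tolist(),s['position'].tolist()],open('k1.json','w'))
E
```

```text
[-0.93936677  0.0572946   0.24017455  1.66041618  0.49181296  1.86822572
 -0.65424641] [ 0.44  0.22  0.45  0.21  0.42 -0.14 -0.42]
[0.41830221 0.11070255 0.36404545] ([0.023, -0.03, 0.059], [-0.085, 0.0761, 0.2638]) 0.07008446894330118
```

Call:
step_arm([
  [[0.01,-0.01,0.02],[-0.015,0.015,0.05],0],
  [[0.02,-0.03,0.05],[-0.03,0.03,0.1],0],
  [[0.02,-0.03,0.05],[-0.05,0.045,0.15],0],
  [[0.02,-0.03,0.05],[-0.065,0.06,0.2],0],
  [[0.02,-0.03,0.05],[-0.08,0.07,0.24],0],
  [[0.02,-0.03,0.05],[-0.08,0.07,0.25],0],
  [[0.02,-0.03,0.05],[-0.08,0.07,0.25],0],
  [[0.02,-0.03,0.05],[-0.08,0.07,0.25],0],
  [[0.02,-0.03,0.05],[-0.08,0.07,0.25],0],
  [[0.02,-0.03,0.05],[-0.08,0.07,0.25],0],
])

```text
time: 2.65
position: [0.4844, -0.1045, 0.2159]
tool_rot: [1.869, 1.781, -0.684]
ft_force: [-0.0, -0.2, 0.9]
grip_width: 1.002
```

Run:
```python
from h import *
s=ctrl.get_state();print(s['position'],s['joint_positions'],abs(s['qd']).max())
c=ctrl.calibration('wrist');im=ctrl.get_image('wrist');cv2.imwrite('pics/w1.png',im[:,:,::-1])
import pickle;pickle.dump((s,c),open('w1.pkl','wb'))
for y in(-.108,0,.108):print(proj(c,RACK+Rz(RYAW)@[0,y,0]))
```

```text
[ 0.48444971 -0.10453159  0.2158702 ] [-0.70467926  0.10725467  0.43738921  1.93302863  0.61939642  1.40196984
 -0.51163555] 0.0028962957178653038
[[284.72642499 216.76002695]]
[[287.44850583 154.56276982]]
[[292.06653867  49.04460442]]
```

View pics/w1.png

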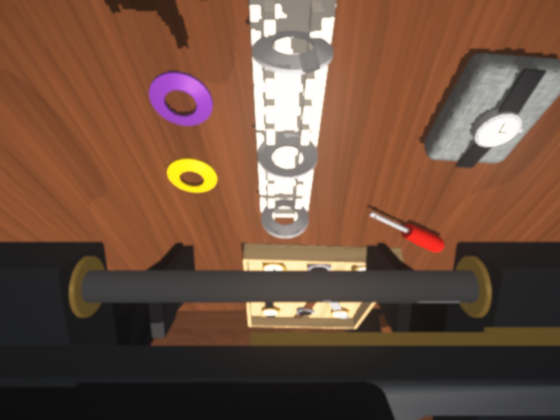

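Run:
```python
import cv2,numpy as np
im=cv2.imread('pics/w1.png')
t=[cv2.resize(im[y:y+80,x:x+100],(700,560),interpolation=cv2.INTER_CUBIC) for x,y in((240,10),(238,115),(235,180))]
for i,a in enumerate(t):cv2.imwrite(f'pics/z{i}.png',a)
cv2.imwrite('pics/zz.png',np.hstack([cv2.resize(a,(266,213)) for a in t]))
```

```text
(no output)
```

View pics/z0.png

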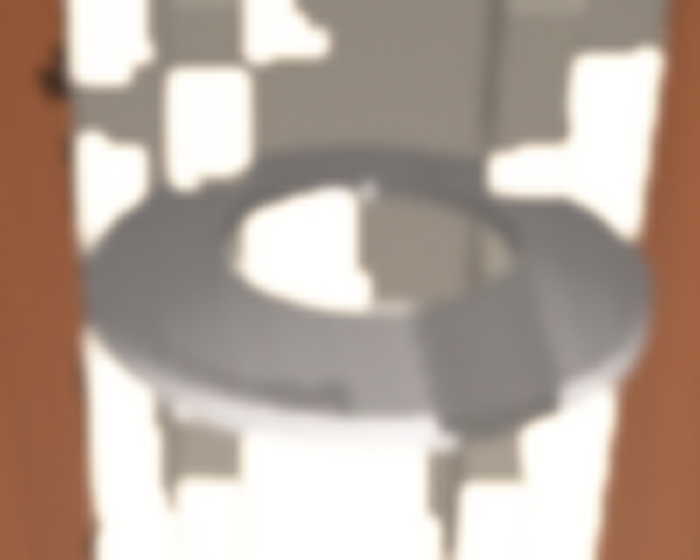

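View pics/z1.png

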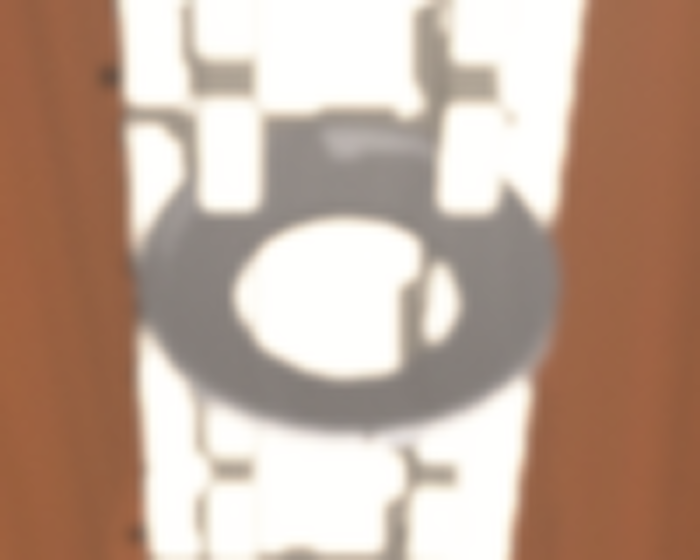

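View pics/z2.png

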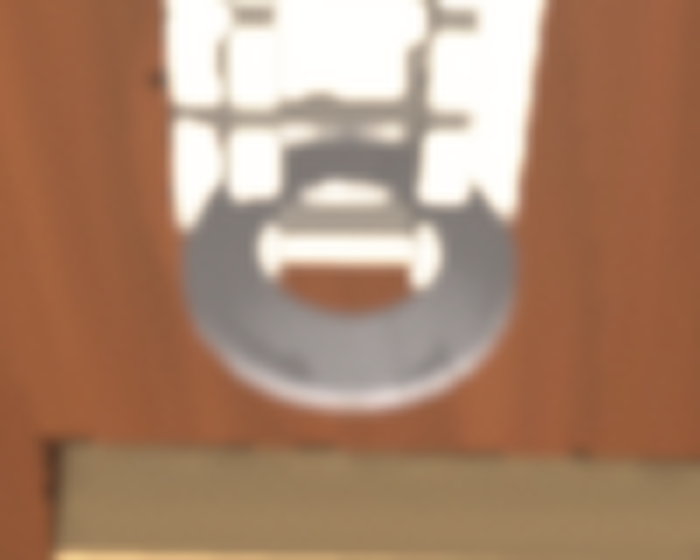

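Run:
```python
from h import *
import json,pickle
from scipy.optimize import least_squares
s,c=pickle.load(open('w1.pkl','rb'))
D=[([-1.2498941 ,  0.32179716, -0.07009384,  1.45172492,  0.02258969,1.37080805, -0.05692322],[0.19617859, 0.61910663, 0.23545329]),tuple(json.load(open('k1.json'))),(s['joint_positions'],s['position'])]
z=np.array([0,0,1.])
def Rs(q):
    A=np.eye(3);out=[]
    for i,t in enumerate(q):
        A=A@Ro.from_rotvec([0,0,-t] if i%2==0 else [0,t,0]).as_matrix();out.append(A)
    return out
def fk(q,d):
    r=Rs(q);return d[0]*z+d[1]*r[1]@z+d[2]*r[3]@z+d[3]*r[5]@z
S=least_squares(lambda d:np.concatenate([fk(q,d)-p for q,p in D]),[.3,.4,.4,.3])
print(S.x,S.fun.reshape(-1,3).round(4))
print(Ro.from_matrix((Rs(s['joint_positions'])[-1]@Rz(np.pi/2)).T@cv2.Rodrigues(s['tool_rot'])[0]).magnitude())
```

```text
[0.35217377 0.40388216 0.53510411 0.39462685] [[-0.0265  0.0093 -0.0021]
 [-0.0058  0.0038  0.004 ]
 [-0.0006 -0.0029 -0.0019]]
5.884967128963003e-16
```

```bash
cat >> h.py <<'E'
import json,os
def log():
    s=ctrl.get_state()
    L=json.load(open('log.json')) if os.path.exists('log.json') else []
    L.append([s['joint_positions'].tolist(),s['position'].tolist()]);json.dump(L,open('log.json','w'))
    print('t',s['time'],'q',s['joint_positions'].round(2).tolist(),'p',s['position'].round(4).tolist(),'F',s['ft_force'].round(1).tolist(),'w',round(s['grip_width'],3),'qd',abs(s['qd']).max().round(3));return s
def rackpose(y,e,back=0,x=0,dz=0,flip=False):
    L=lean(e)
    if flip: L=np.diag([1,-1,1])@L@np.diag([1,-1,1])@np.diag([1,1,1])
    R=Rz(RYAW)@L; p=RACK+Rz(RYAW)@[x,y,dz]+R[:,2]*(.005-back);return p,R
E
python3 - <<'E'
from h import *
log();p0,R0=cur()
for b in(.06,.0):print(rel(p0,R0,*rackpose(0,np.radians(35),b)))
E
```

```text
t 2.7 q [-0.7, 0.11, 0.44, 1.93, 0.62, 1.4, -0.51] p [0.4843, -0.1047, 0.2158] F [-0.5, 0.1, 0.3] w 0.999 qd 0.005
([0.004, 0.086, 0.014], [0.0349, 0.007, 0.1399])
([0.004, 0.086, 0.014], [0.04, 0.0068, 0.1997])
```

Call:
step_arm([
  [[0.004,0.05,0.014],[0.01,0.003,0.04],0],
  [[0.004,0.086,0.014],[0.02,0.007,0.08],0],
  [[0.004,0.086,0.014],[0.03,0.007,0.115],0],
  [[0.004,0.086,0.014],[0.035,0.007,0.14],0],
  [[0.004,0.086,0.014],[0.037,0.007,0.165],0],
  [[0.004,0.086,0.014],[0.039,0.007,0.185],0],
  [[0.004,0.086,0.014],[0.04,0.007,0.2],0],
  [[0.004,0.086,0.014],[0.04,0.007,0.2],0],
  [[0.004,0.086,0.014],[0.04,0.007,0.2],0],
  [[0.004,0.086,0.014],[0.04,0.007,0.2],0],
])

```text
time: 3.95
position: [0.4858, -0.2026, 0.037]
tool_rot: [1.939, 1.818, -0.61]
ft_force: [-0.6, 0.1, 0.8]
grip_width: 1.002
```

Run:
```python
from h import *
log();p0,R0=cur()
print(rel(p0,R0,*rackpose(0,np.radians(35),0)))
for n in('wrist','side'):
    im=ctrl.get_image(n);cv2.imwrite(f'pics/{n}2.png',im[:,:,::-1])
crop('pics/side2.png',200,220,140,110,5,'pics/side2c.png')
```

```text
t 3.95 q [-0.52, 0.34, 0.52, 2.08, 0.57, 0.91, -0.48] p [0.4858, -0.2026, 0.037] F [-0.6, 0.1, 0.8] w 1.002 qd 0.002
([0.0, -0.001, -0.0], [0.0003, -0.0006, -0.0001])
```

View pics/wrist2.png

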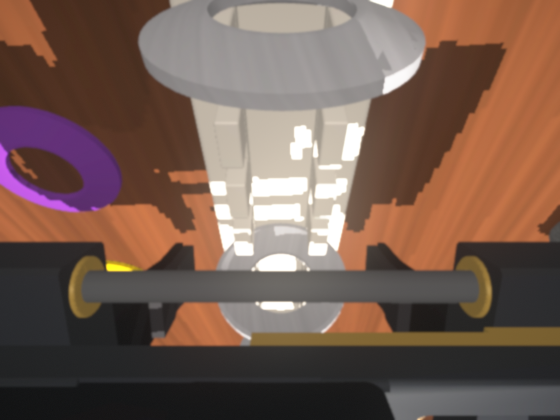

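View pics/side2c.png

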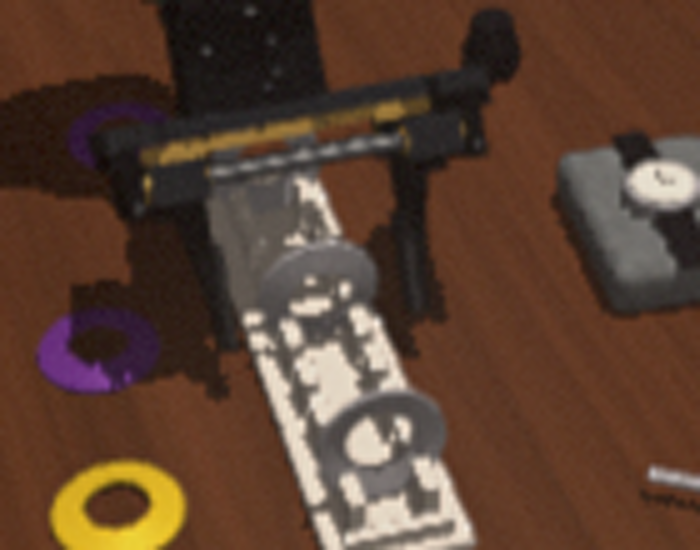

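Call:
step_arm([
  [[0,0,0],[0,0,0],255],
  [[0,0,0],[0,0,0],255],
  [[0,0,0],[0,0,0],255],
  [[0,0,0],[0,0,0],255],
  [[0,0,0],[0,0,0],255],
  [[0,0,0],[-0.009,0,-0.012],255],
  [[0,0,0],[-0.023,0,-0.033],255],
  [[0,0,0],[-0.046,0,-0.066],255],
  [[0,0,0],[-0.07,0,-0.1],255],
  [[0,0,0],[-0.07,0,-0.1],255],
], squeeze=35)

```text
time: 5.3
position: [0.4871, -0.2034, 0.1621]
tool_rot: [1.941, 1.814, -0.603]
ft_force: [0.1, -0.1, -1.0]
grip_width: 0.646
```

Run:
```python
from h import *
log();p0,R0=cur()
for n in('wrist','side'):
    im=ctrl.get_image(n);cv2.imwrite(f'pics/{n}3.png',im[:,:,::-1])
crop('pics/side3.png',200,190,140,110,5,'pics/side3c.png')
```

```text
t 5.3 q [-0.56, 0.12, 0.54, 2.0, 0.6, 1.16, -0.37] p [0.4871, -0.2034, 0.1621] F [0.1, -0.1, -1.0] w 0.646 qd 0.059
```

View pics/wrist3.png

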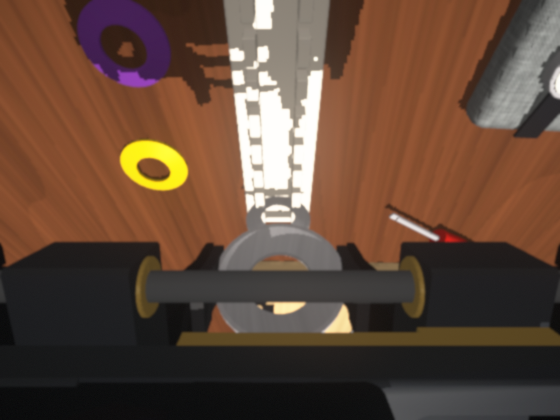

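View pics/side3c.png

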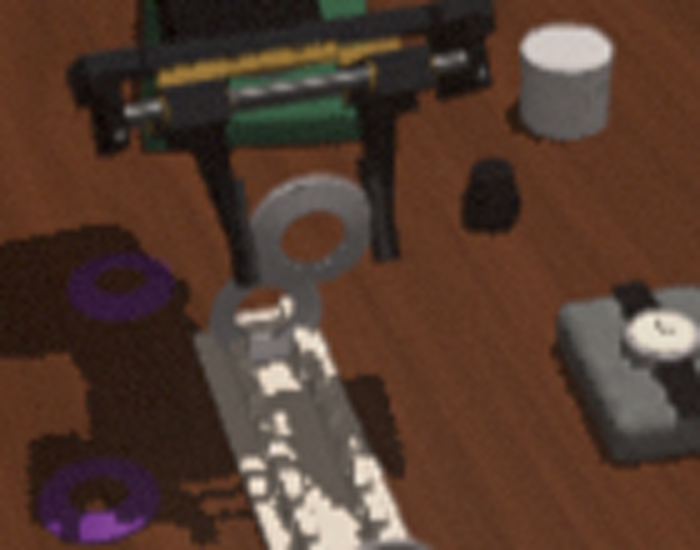

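Run:
```python
from h import *
crop('pics/wrist3.png',190,190,180,150,4,'pics/wrist3c.png')
crop('pics/wrist2.png',190,190,180,150,4,'pics/wrist2c.png')
```

```text
(no output)
```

View pics/wrist3c.png

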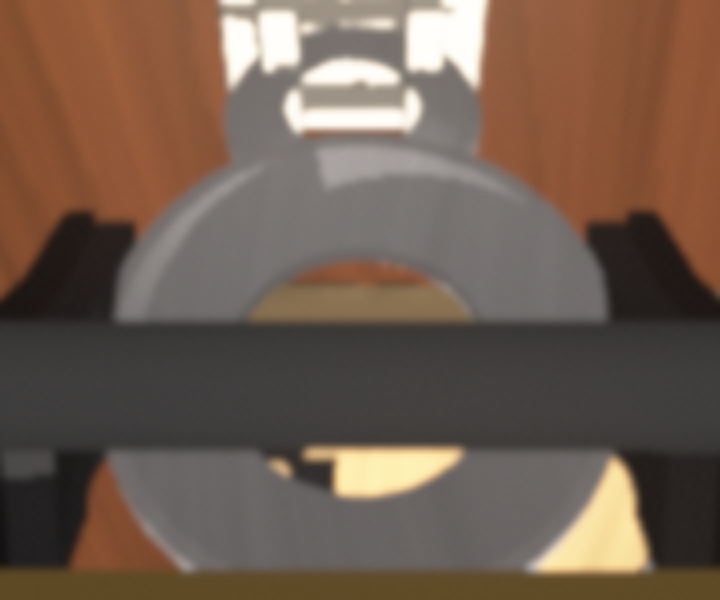

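View pics/wrist2c.png

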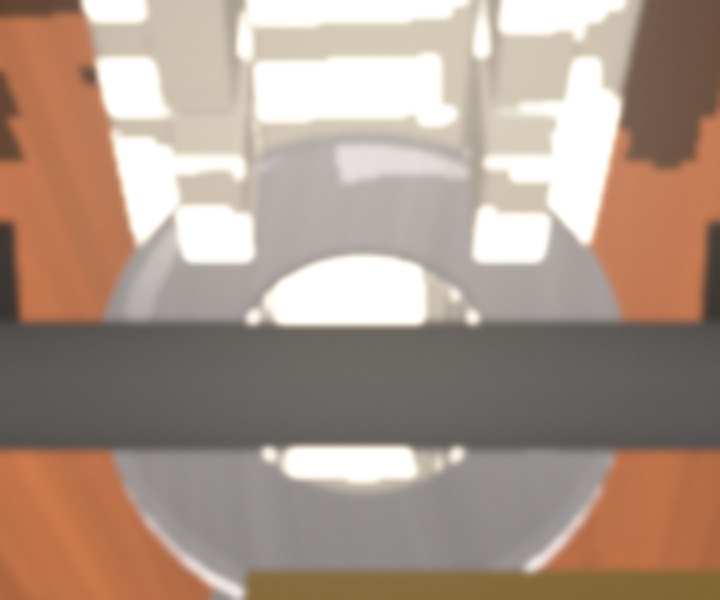

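```bash
cat > held.py <<'E'
from h import *
from scipy.optimize import least_squares
import pickle
s,c=pickle.load(open('w1.pkl','rb'))
R=cv2.Rodrigues(c['rvec'])[0];T=cv2.Rodrigues(s['tool_rot'])[0]
Rct=R@T; tct=R@s['position']+c['tvec']  # tool->cam
Kc=K(c)
th=np.linspace(0,2*np.pi,721)
def circ(cx,cz,ang,zz,r):
    # spring axis n in tool xz-plane: ang from tool x ; in-plane dirs: y, and u
    n=np.array([np.cos(ang),0,np.sin(ang)]);u=np.array([-np.sin(ang),0,np.cos(ang)])
    P=np.array([cx,0,cz])+zz*n+r*(np.cos(th)[:,None]*[0,1,0]+np.sin(th)[:,None]*u)
    q=(Rct@P.T).T+tct;q=(Kc@q.T).T;return q[:,:2]/q[:,2:]
def meas(p,near_rim=True):
    cx,cz,ang=p
    hs=[circ(cx,cz,ang,z,.0155)[:,1] for z in(.0005,.0035)]
    ht=max(h.min() for h in hs);hb=min(h.max() for h in hs)
    rt=min(circ(cx,cz,ang,z,.03)[:,1].min() for z in(-.0005,-.0035))
    return np.array([ht,hb,rt])
def fit(m,a0):
    f=least_squares(lambda p:meas(p)-m,[0,-.005,a0],x_scale=[.001,.001,.01])
    print(f.x[:2].round(4),np.degrees(f.x[2]).round(1),f.fun.round(2))
if __name__=='__main__':
    # pick A,e=35: +Y in tool = (cos35,0,-sin35)-> angle -35; narrow -Y -> angle 145
    for m in([253,312.5,223.2],[255.5,314.5,225]):fit(np.array(m),np.radians(145))
E
python3 held.py
```

```text
[-0.009   0.0116] 125.3 [0. 0. 0.]
[-0.0078  0.0073] 131.9 [-0. -0. -0.]
```

```bash
cat > kin.py <<'E'
from h import *
from scipy.optimize import least_squares
D=[[[-1.2498941 ,  0.32179716, -0.07009384,  1.45172492,  0.02258969,1.37080805, -0.05692322],[0.19617859, 0.61910663, 0.23545329]],json.load(open('k1.json'))]+json.load(open('log.json'))
def frames(q):
    A=np.eye(3);o=[A]
    for i,t in enumerate(q):
        A=A@Ro.from_rotvec([0,0,-t] if i%2==0 else [0,t,0]).as_matrix();o.append(A)
    return o
def fkp(q,d):
    F=frames(q);p=np.zeros(3)
    d=d.reshape(5,3)
    for k,i in enumerate([1,2,4,6,7]): p=p+F[i]@d[k]   # after j1, after j2, after j4, after j6, after j7(mount offset)
    return p
REG=0.01
d0=np.zeros(15);d0[2]=.33;d0[5]=.42;d0[8]=.45;d0[11]=.3
w=np.ones(15)*REG;w[[2,5,8,11]]=1e-4;w[12:]=1
def train():
    f=lambda d:np.concatenate([fkp(np.array(q),d)-p for q,p in D]+[w*(d-d0)])
    s=least_squares(f,d0);return s.x,s.fun[:3*len(D)].reshape(-1,3)
d,res=train()
LO=np.array([-2.86,-.3,-1.38,.06,-1.56,.09,-2.69]);HI=np.array([2.86,2.09,1.24,2.45,4.7,2.05,2.69])
def ik(p,R,q0,tries=1):
    def f(q):
        F=frames(q)[-1]@Rz(np.pi/2)
        return np.concatenate([(fkp(q,d)-p)*10,Ro.from_matrix(F.T@R).as_rotvec()*3,.01*(q-q0)])
    s=least_squares(f,np.clip(q0,LO+.01,HI-.01),bounds=(LO,HI));return s.x,np.linalg.norm(s.fun[:6])
if __name__=='__main__':
    print(d.reshape(5,3).round(3));print(abs(res).max(0).round(4))
E
cat >> h.py <<'E'
def presspose(e,c,up=True,psi=0):
    # spring centre c in press frame; psi = yaw of approach about z from +y
    s_,c_=np.sin(e),np.cos(e)
    if up: L=np.column_stack([[0,s_,c_],[1,0,0],[0,c_,-s_]])
    else: L=np.column_stack([[0,-s_,-c_],[-1,0,0],[0,c_,-s_]])
    R=Rz(PYAW)@Rz(psi)@L;return SEAT+Rz(PYAW)@np.array(c)+R[:,2]*.005,R
E
python3 kin.py
python3 - <<'E'
from kin import *
q=np.array(json.load(open('log.json'))[-1][0])
e=np.radians(35)
for psi in(0,20,-20):
  qq=q
  for c in([0,-.12,.12],[0,-.12,.064],[0,0,.064],[0,0,.0105]):
    p,R=presspose(e,c,True,np.radians(psi));qq,er=ik(p,R,qq);print(psi,c,p.round(3),qq.round(2),round(er,3))
E
```

```text
[[ 0.    -0.008  0.249]
 [-0.    -0.008  0.468]
 [ 0.    -0.01   0.513]
 [-0.    -0.     0.355]
 [ 0.    -0.     0.   ]]
[0. 0. 0.]
0 [0, -0.12, 0.12] [0.549 0.085 0.175] [-0.08  0.26  0.46  2.02 -1.12  1.34  0.68] 0.0
0 [0, -0.12, 0.064] [0.549 0.085 0.119] [-0.05  0.36  0.44  2.05 -1.18  1.31  0.79] 0.0
0 [0, 0, 0.064] [0.579 0.201 0.119] [-0.2   0.35  0.34  2.05 -1.29  1.14  0.69] 0.0
0 [0, 0, 0.0105] [0.579 0.201 0.066] [-0.18  0.45  0.32  2.06 -1.37  1.12  0.81] 0.0
20 [0, -0.12, 0.12] [0.547 0.086 0.175] [ 0.08  0.43  0.26  1.78 -0.94  1.55  0.77] 0.0
20 [0, -0.12, 0.064] [0.547 0.086 0.119] [ 0.09  0.51  0.25  1.8  -0.96  1.5   0.85] 0.0
20 [0, 0, 0.064] [0.578 0.202 0.119] [-0.05  0.5   0.18  1.79 -1.05  1.36  0.74] 0.0
20 [0, 0, 0.0105] [0.578 0.202 0.066] [-0.03  0.59  0.17  1.81 -1.08  1.32  0.82] 0.0
-20 [0, -0.12, 0.12] [0.55  0.085 0.175] [-0.34  0.05  0.68  2.25 -1.25  1.02  0.54] 0.0
-20 [0, -0.12, 0.064] [0.55  0.085 0.119] [-0.31  0.19  0.66  2.28 -1.4   1.05  0.72] 0.0
-20 [0, 0, 0.064] [0.581 0.201 0.119] [-0.39  0.18  0.44  2.27 -1.56  0.83  0.65] 0.0
-20 [0, 0, 0.0105] [0.581 0.201 0.066] [ 0.52  0.34 -0.52  2.25 -1.56  0.62  0.83] 0.001
```

```bash
cat >> h.py <<'E'
def pp(e,back,z,psi,up=True,xy=(0,0)):
    return presspose(e,Rz(psi)@np.array([0,-back,0])+[xy[0],xy[1],z],up,psi)
def plan(p0,R0,p1,R1,n,bump=0):
    sl=Slerp([0,1],Ro.from_matrix([R0,R1]))
    for i in range(1,n+1):
        t=i/n;p=p0+(np.asarray(p1)-p0)*t+[0,0,bump*np.sin(np.pi*t)]
        print(rel(p0,R0,p,sl([t])[0].as_matrix()))
E
python3 - <<'E'
from h import *
s=log();p0,R0=cur()
p,R=pp(np.radians(35),.12,.085,np.radians(15));print(p)
plan(p0,R0,p,R,10,.06)
E
```

```text
t 5.4 q [-0.56, 0.13, 0.54, 2.01, 0.6, 1.16, -0.37] p [0.4849, -0.2031, 0.1588] F [0.8, 0.0, -0.8] w 0.646 qd 0.029
[0.57887514 0.08159673 0.14013212]
([0.001, 0.157, -0.008], [0.0142, 0.0075, -0.0303])
([0.003, 0.314, -0.015], [0.0295, 0.015, -0.0591])
([0.004, 0.471, -0.023], [0.0468, 0.0226, -0.085])
([0.006, 0.628, -0.03], [0.0668, 0.0301, -0.1071])
([0.007, 0.784, -0.038], [0.09, 0.0376, -0.1246])
([0.008, 0.941, -0.046], [0.1165, 0.0451, -0.1373])
([0.01, 1.098, -0.053], [0.1462, 0.0526, -0.1454])
([0.011, 1.255, -0.061], [0.1787, 0.0601, -0.1496])
([0.012, 1.412, -0.068], [0.2132, 0.0676, -0.1509])
([0.014, 1.569, -0.076], [0.2486, 0.0751, -0.1508])
```

Call:
step_arm([
  [[0.001,0.157,-0.008],[0.014,0.008,-0.03],255],
  [[0.003,0.314,-0.015],[0.03,0.015,-0.059],255],
  [[0.004,0.471,-0.023],[0.047,0.023,-0.085],255],
  [[0.006,0.628,-0.03],[0.067,0.03,-0.107],255],
  [[0.007,0.784,-0.038],[0.09,0.038,-0.125],255],
  [[0.008,0.941,-0.046],[0.117,0.045,-0.137],255],
  [[0.01,1.098,-0.053],[0.146,0.053,-0.145],255],
  [[0.011,1.255,-0.061],[0.179,0.06,-0.15],255],
  [[0.012,1.412,-0.068],[0.213,0.068,-0.151],255],
  [[0.014,1.569,-0.076],[0.249,0.075,-0.151],255],
])

```text
time: 6.65
position: [0.5787, 0.0821, 0.1377]
tool_rot: [-1.639, -1.642, -0.854]
ft_force: [-0.9, -0.1, -0.6]
grip_width: 0.648
```

Call:
step_arm([
  [[0,0,0],[0,0,0],255],
  [[0,0,0],[0,0,0],255],
  [[0,0,0],[0,0,0],255],
  [[0,0,0],[0,0,0],255],
  [[0,0,0],[0,0,0],255],
  [[0,0,0],[0,0,0],255],
  [[0,0,0],[0,0,0],255],
  [[0,0,0],[0,0,0],255],
  [[0,0,0],[0,0,0],255],
  [[0,0,0],[0,0,0],255],
])

```text
time: 7.9
position: [0.5787, 0.0819, 0.1392]
tool_rot: [-1.64, -1.646, -0.851]
ft_force: [-0.1, 1.5, -0.4]
grip_width: 0.647
```

Run:
```python
from h import *
s=log();p0,R0=cur()
print(rel(p0,R0,*pp(np.radians(35),.12,.085,np.radians(15))))
for n in('wrist','side','scene'):
    im=ctrl.get_image(n);cv2.imwrite(f'pics/{n}4.png',im[:,:,::-1])
crop('pics/side4.png',190,90,140,120,5,'pics/side4c.png')
crop('pics/scene4.png',320,160,160,120,5,'pics/scene4c.png')
```

```text
t 7.9 q [-0.07, 0.52, 0.47, 1.78, -1.07, 1.54, 0.82] p [0.5787, 0.0819, 0.1392] F [-0.1, 1.5, -0.4] w 0.647 qd 0.001
([-0.001, 0.001, -0.001], [0.0006, 0.0001, -0.0008])
```

View pics/wrist4.png

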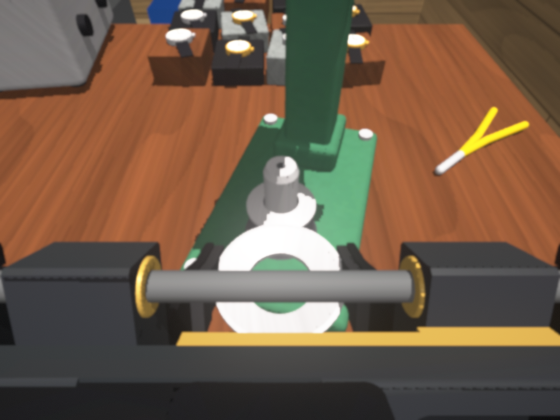

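View pics/side4c.png

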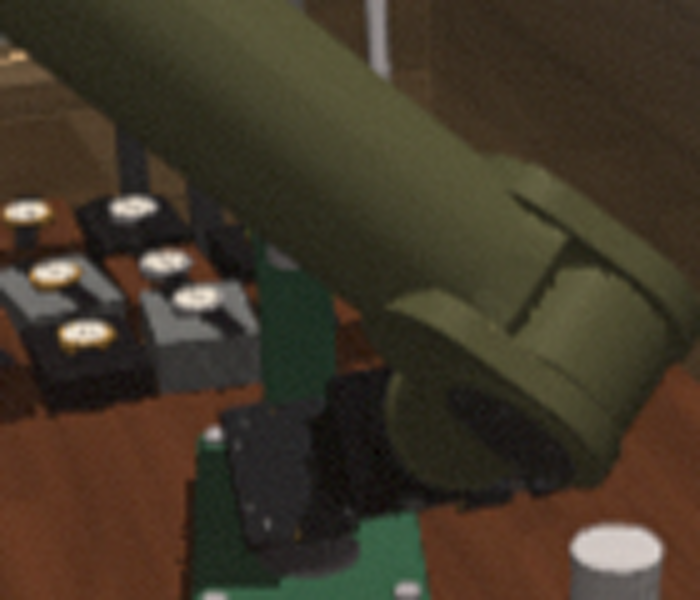

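View pics/scene4c.png

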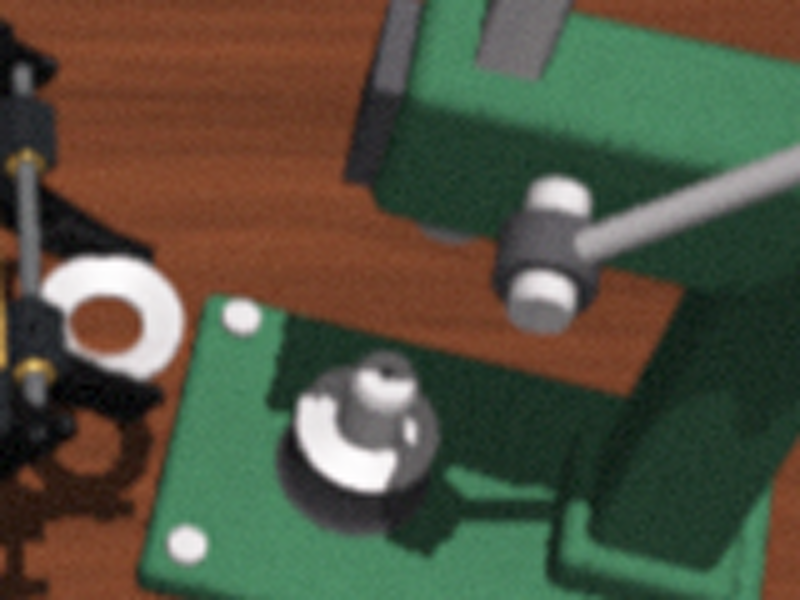

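Run:
```python
from h import *
crop('pics/wrist4.png',200,140,160,120,5,'pics/wrist4c.png')
c=ctrl.calibration('wrist')
for P in ([0,0,.046],[0,0,.04],[.014,0,.02],[-.014,0,.02],[0,0,0]): print(P,proj(c,SEAT+Rz(PYAW)@P))
```

```text
[0, 0, 0.046] [[281.00246783 166.76333788]]
[0, 0, 0.04] [[280.99667062 172.53792634]]
[0.014, 0, 0.02] [[297.51082676 193.59349271]]
[-0.014, 0, 0.02] [[264.7221435  187.33130117]]
[0, 0, 0] [[280.96257424 206.50127792]]
```

View pics/wrist4c.png

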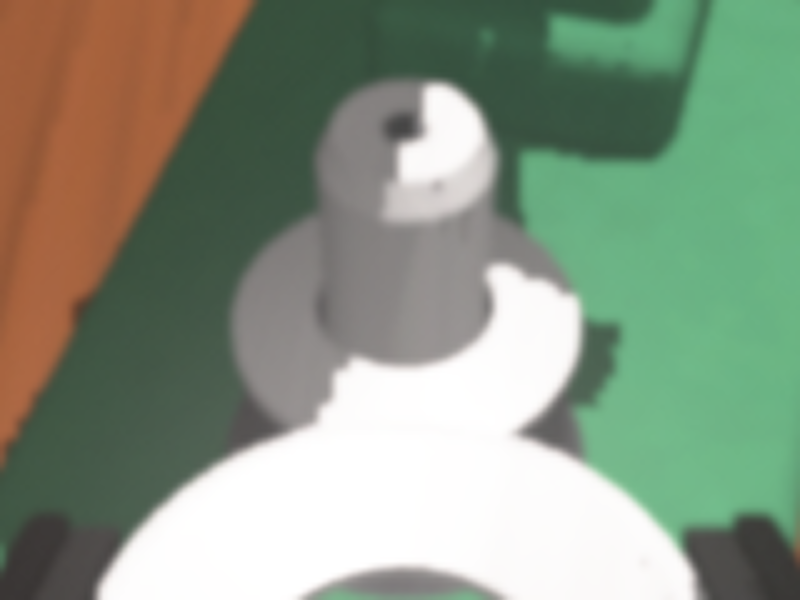

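Run:
```python
from h import *
c=ctrl.calibration('wrist');s=ctrl.get_state()
w=atz(c,(280.8,165.7),.104);print('tip in press frame',(Rz(PYAW).T@(w-SEAT)).round(4))
p,R=cur();ctr=p-.005*R[:,2];print('spring ctr press',Rz(PYAW).T@(ctr-SEAT))
sc=ctrl.calibration('scene')
th=np.linspace(0,6.283,361);up=np.array([0,0,1.])
def ell(z,r):
    return proj(sc,ctr+up*z+r*np.c_[np.cos(th),np.sin(th),0*th])
for z,r in((-.0005,.0155),(-.0035,.0155),(.0035,.03),(.0005,.03)):
    e=(ell(z,r)-[320,160])*5;print(z,r,'cols',e[:,0].min().round(),e[:,0].max().round(),'rows',e[:,1].min().round(),e[:,1].max().round())
print((proj(sc,SEAT+[0,0,.046])-[320,160])*5)
```

```text
tip in press frame [-0.0005  0.0011  0.046 ]
spring ctr press [ 0.03088131 -0.11563432  0.08419774]
-0.0005 0.0155 cols 68.0 145.0 rows 290.0 356.0
-0.0035 0.0155 cols 67.0 144.0 rows 294.0 360.0
0.0035 0.03 cols 33.0 183.0 rows 255.0 382.0
0.0005 0.03 cols 32.0 182.0 rows 259.0 386.0
[[386.09458917 375.41864627]]
```

Run:
```python
from h import *
p0,R0=cur()
for b,z in((.0,.060),(0,.03),(0,.0115)):print(rel(p0,R0,*pp(np.radians(35),b,z,np.radians(15),xy=(-.0003,.001))))
```

```text
([-0.001, 0.001, -0.001], [0.0496, 0.0002, 0.1127])
([-0.001, 0.001, -0.001], [0.025, 0.0002, 0.13])
([-0.001, 0.001, -0.001], [0.0099, 0.0002, 0.1406])
```

Call:
step_arm([
  [[0,0,0],[0.008,0,0.018],255],
  [[0,0,0],[0.016,0,0.037],255],
  [[0,0,0],[0.025,0,0.056],255],
  [[0,0,0],[0.033,0,0.075],255],
  [[0,0,0],[0.041,0,0.094],255],
  [[0,0,0],[0.05,0,0.113],255],
  [[0,0,0],[0.05,0,0.113],255],
  [[0,0,0],[0.05,0,0.113],255],
  [[0,0,0],[0.05,0,0.113],255],
  [[0,0,0],[0.05,0,0.113],255],
])

```text
time: 9.3
position: [0.5785, 0.2022, 0.1154]
tool_rot: [-1.641, -1.646, -0.852]
ft_force: [0.0, 0.2, 0.0]
grip_width: 0.65
```

Run:
```python
from h import *
s=log();p0,R0=cur()
for n in('wrist','scene','side'):
    im=ctrl.get_image(n);cv2.imwrite(f'pics/{n}5.png',im[:,:,::-1])
crop('pics/scene5.png',320,160,160,120,5,'pics/scene5c.png')
crop('pics/wrist5.png',190,190,180,150,4,'pics/wrist5c.png')
for b,z in((.0,.060),(0,.03),(0,.0115)):print(rel(p0,R0,*pp(np.radians(35),b,z,np.radians(15),xy=(-.0003,.001))))
```

```text
t 9.3 q [-0.22, 0.49, 0.39, 1.87, -1.17, 1.36, 0.76] p [0.5785, 0.2022, 0.1154] F [0.0, 0.2, 0.0] w 0.65 qd 0.004
([0.0, 0.001, -0.001], [0.0, -0.0002, 0.0005])
([0.0, 0.001, -0.001], [-0.0245, -0.0002, 0.0178])
([0.0, 0.001, -0.001], [-0.0396, -0.0002, 0.0284])
```

View pics/scene5c.png

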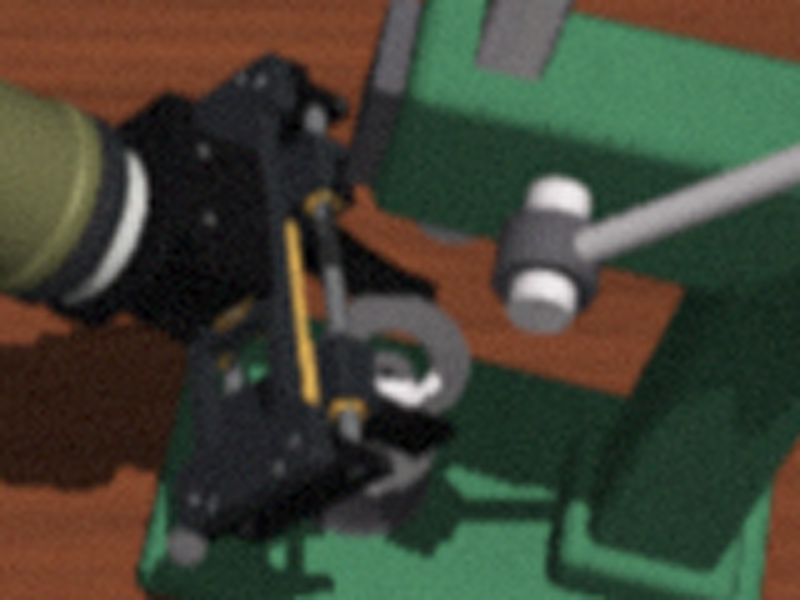

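View pics/wrist5c.png

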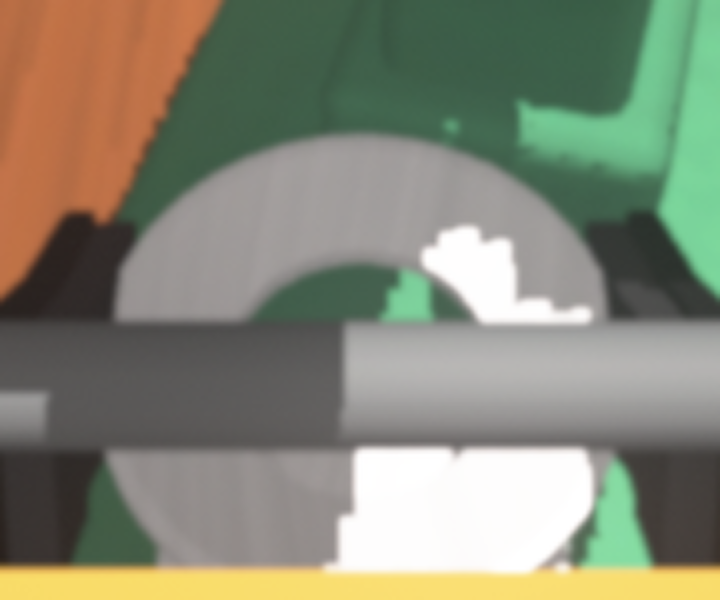

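View pics/side5.png

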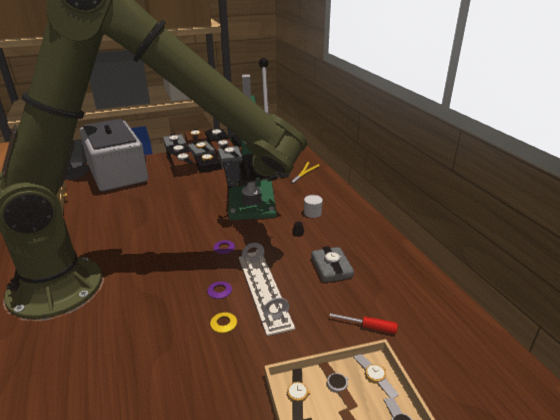

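Call:
step_arm([
  [[0,0,0],[-0.006,0,0.0045],255],
  [[0,0,0],[-0.012,0,0.009],255],
  [[0,0,0],[-0.018,0,0.0133],255],
  [[0,0,0],[-0.024,0,0.0175],255],
  [[0,0,0],[-0.03,0,0.0218],255],
  [[0,0,0],[-0.035,0,0.0252],255],
  [[0,0,0],[-0.039,0,0.028],255],
  [[0,0,0],[-0.0396,0,0.0284],255],
  [[0,0,0],[-0.0396,0,0.0284],255],
  [[0,0,0],[-0.0396,0,0.0284],255],
])

```text
time: 10.7
position: [0.5789, 0.2037, 0.069]
tool_rot: [-1.637, -1.646, -0.856]
ft_force: [-1.5, -3.5, 9.2]
grip_width: 0.661
```

Run:
```python
from h import *
s=log();p0,R0=cur()
for n in('wrist','scene'):
    im=ctrl.get_image(n);cv2.imwrite(f'pics/{n}6.png',im[:,:,::-1])
crop('pics/scene6.png',320,160,160,120,5,'pics/scene6c.png')
crop('pics/wrist6.png',190,190,180,150,4,'pics/wrist6c.png')
for b,z in((0,.0115),):print(rel(p0,R0,*pp(np.radians(35),b,z,np.radians(15),xy=(-.0003,.001))))
```

```text
t 10.7 q [-0.2, 0.57, 0.37, 1.87, -1.21, 1.33, 0.84] p [0.5789, 0.2037, 0.069] F [-1.5, -3.5, 9.2] w 0.661 qd 0.001
([0.0, -0.002, 0.001], [-0.0026, -0.0006, 0.0005])
```

View pics/scene6c.png

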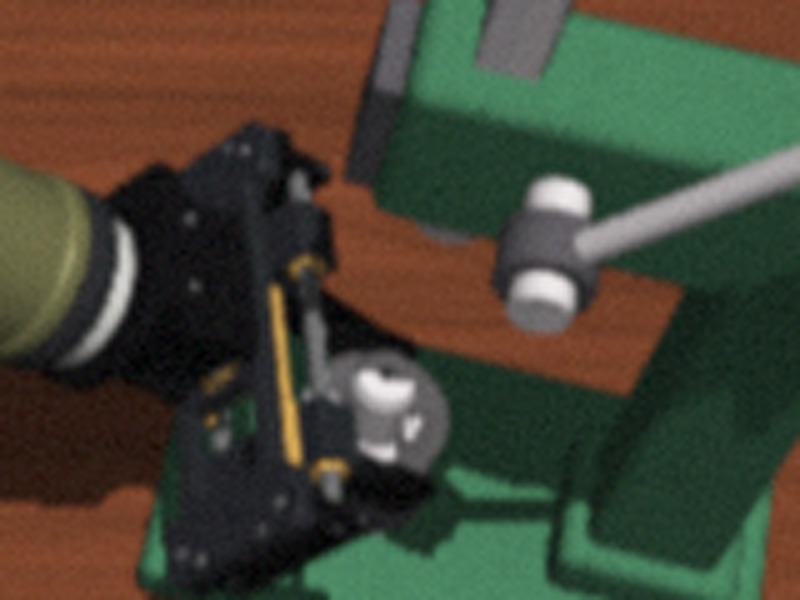

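View pics/wrist6c.png

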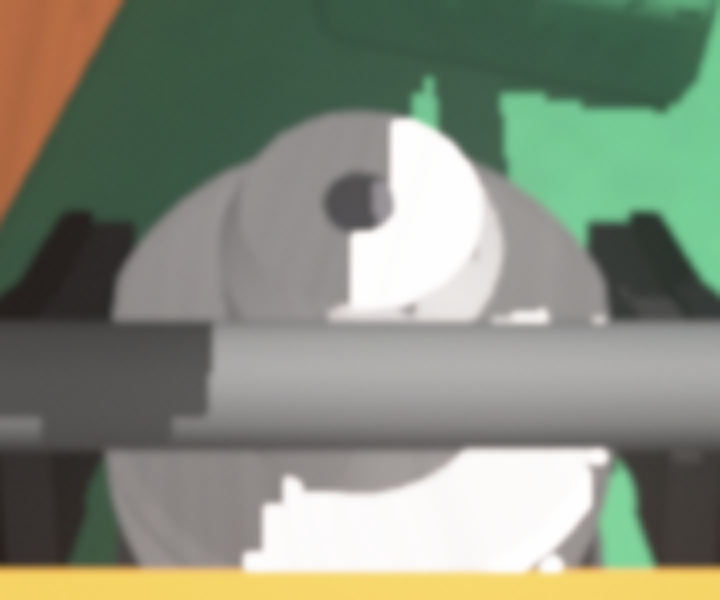

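Call:
step_arm([
  [[0,0,0],[0,0,0],0],
  [[0,0,0],[0,0,0],0],
  [[0,0,0],[0,0,0],0],
  [[0,0,0],[0,0,0],0],
  [[0,0,0],[0,0,-0.01],0],
  [[0,0,0],[0,0,-0.04],0],
  [[0,0,0],[0,0,-0.08],0],
  [[0,0,0],[0,0,-0.12],0],
  [[0,0,0],[0,0,-0.12],0],
  [[0,0,0],[0,0,-0.12],0],
])

```text
time: 12.05
position: [0.5784, 0.1057, 0.1354]
tool_rot: [-1.64, -1.646, -0.851]
ft_force: [-0.1, 1.0, -0.3]
grip_width: 0.997
```

Run:
```python
from h import *
s=log();p0,R0=cur()
for n in('wrist','scene'):
    im=ctrl.get_image(n);cv2.imwrite(f'pics/{n}7.png',im[:,:,::-1])
crop('pics/scene7.png',360,210,70,60,10,'pics/scene7c.png')
crop('pics/wrist7.png',200,100,160,120,5,'pics/wrist7c.png')
c=ctrl.calibration('wrist');th=np.linspace(0,6.283,73)
for z in(.007,.0075,.0135):
    e=proj(c,SEAT+[0,0.001,z]+.03*np.c_[np.cos(th),np.sin(th),0*th]);print(z,e.min(0),e.max(0))
```

```text
t 12.05 q [-0.1, 0.51, 0.45, 1.8, -1.09, 1.51, 0.8] p [0.5784, 0.1057, 0.1354] F [-0.1, 1.0, -0.3] w 0.997 qd 0.02
0.007 [244.71399722 192.55588038] [319.96548983 250.89467434]
0.0075 [244.66272752 192.1496744 ] [320.0197943  250.51357577]
0.0135 [244.03608666 187.19143679] [320.68354522 245.84949403]
```

View pics/scene7c.png

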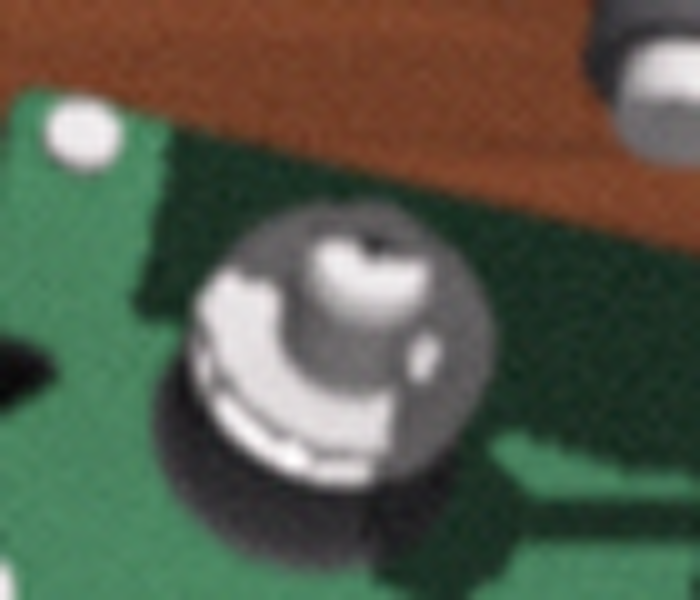

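View pics/wrist7c.png

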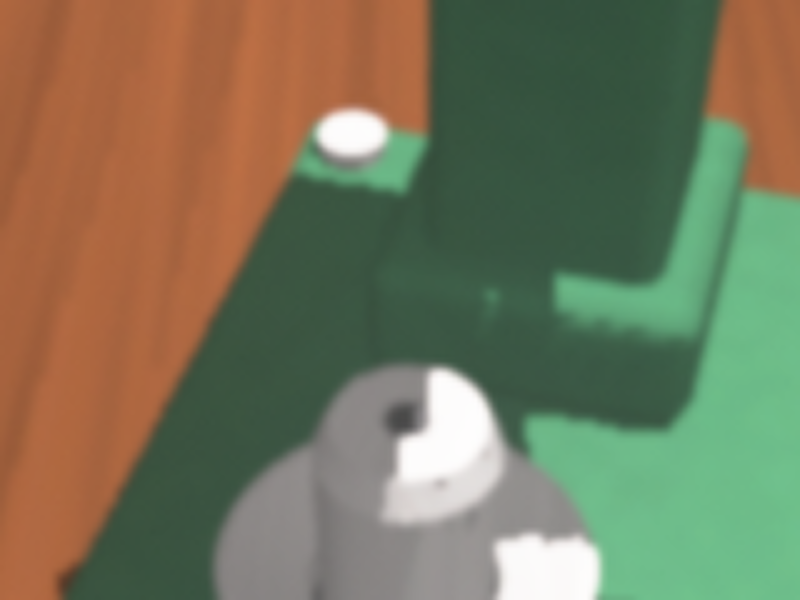

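Run:
```python
from h import *
c=ctrl.calibration('scene');th=np.linspace(0,6.283,73)
for z in(.007,.011,.014,.017):
    e=(proj(c,SEAT+[0.000,0.001,z]+.03*np.c_[np.cos(th),np.sin(th),0*th])-[360,210])*10;print(z,e.min(0).round(),e.max(0).round())
c=ctrl.calibration('wrist')
for z in(.014,):
    e=(proj(c,SEAT+[0,0.001,z]+.03*np.c_[np.cos(th),np.sin(th),0*th])-[200,100])*5;print(z,e.min(0),e.max(0))
p0,R0=cur()
print('pre',rel(p0,R0,*rackpose(.108,np.radians(35),.06)))
p,R=rackpose(.108,np.radians(35),.06)
plan(p0,R0,p,R,10,.08)
from kin import *
print(ik(p,R,ctrl.get_state()['joint_positions']))
```

```text
0.007 [200. 223.] [484. 468.]
0.011 [204. 213.] [488. 459.]
0.014 [206. 206.] [491. 453.]
0.017 [208. 199.] [494. 446.]
0.014 [219.91448608 433.85570236] [603.69943038 727.26541628]
pre ([-0.016, -1.57, 0.076], [-0.1357, -0.0845, -0.1081])
([-0.002, -0.157, 0.008], [0.0067, -0.0085, -0.025])
([-0.003, -0.314, 0.015], [0.0114, -0.017, -0.0486])
([-0.005, -0.471, 0.023], [0.0123, -0.0255, -0.0696])
([-0.007, -0.628, 0.031], [0.008, -0.034, -0.0869])
([-0.008, -0.785, 0.038], [-0.0023, -0.0425, -0.1])
([-0.01, -0.942, 0.046], [-0.0191, -0.0509, -0.1085])
([-0.012, -1.099, 0.054], [-0.042, -0.0593, -0.1128])
([-0.013, -1.256, 0.061], [-0.07, -0.0678, -0.1135])
([-0.015, -1.413, 0.069], [-0.1019, -0.0761, -0.1115])
([-0.016, -1.57, 0.076], [-0.1357, -0.0845, -0.1081])
(array([-1.33230216,  0.60387795,  1.24      ,  2.00596003,  0.03727156,
        1.04149365, -0.20460311]), np.float64(0.00017496175847422508))
```

```bash
cat >> kin.py <<'E'
def pose(q): return fkp(q,d),frames(q)[-1]@Rz(np.pi/2)
def jac(q):
    p,R=pose(q);J=np.zeros((6,7));h=1e-5
    for i in range(7):
        q2=q.copy();q2[i]+=h;p2,R2=pose(q2);J[:3,i]=(p2-p)/h;J[3:,i]=Ro.from_matrix(R2@R.T).as_rotvec()/h
    return J
def follow(q,p1,R1,n=20,bump=0):
    p0,R0=pose(q);sl=Slerp([0,1],Ro.from_matrix([R0,R1]));mn=q.copy();mx=q.copy();bad=0
    for i in range(1,n+1):
        t=i/n;pt=p0+(p1-p0)*t+[0,0,bump*np.sin(np.pi*t)];Rt=sl([t])[0].as_matrix()
        act=np.ones(7,bool)
        for _ in range(6):
            p,R=pose(q);e=np.r_[pt-p,Ro.from_matrix(Rt@R.T).as_rotvec()]
            J=jac(q)
            dq=J.T@np.linalg.solve(J@J.T+1e-5*np.eye(6),e)
            qn=q+dq;viol=(qn<LO)|(qn>HI)
            if viol.any():
                Ja=J.copy();Ja[:,viol]=0;dq=Ja.T@np.linalg.solve(Ja@Ja.T+1e-5*np.eye(6),e)
            q=np.clip(q+dq,LO,HI)
        mn=np.minimum(mn,q);mx=np.maximum(mx,q)
        p,R=pose(q);bad=max(bad,np.linalg.norm(pt-p)*1000)
    return q,bad,mn,mx
E
python3 - <<'E'
from kin import *
r=np.radians
q=np.array(json.load(open('log.json'))[3][0]);print(q.round(2))
q,b,_,_=follow(q,*pp(r(35),.12,.085,r(15)),bump=.06);print(q.round(2),b)
q0=ctrl.get_state()['joint_positions']
for y in(.108,-.108):
  q,b,_,_=follow(q0,*rackpose(y,r(35),.06),bump=.08);print(y,q.round(2),b)
  q,b,_,_=follow(q,*rackpose(y,r(35),.0));print(q.round(2),b)
  q,b,_,_=follow(q,*rackpose(y,r(35),0,dz=.12));print(q.round(2),b)
  q,b,_,_=follow(q,*pp(r(35),.12,.085,r(15)),bump=.06);print(q.round(2),b)
  q,b,_,_=follow(q,*pp(r(35),.0,.06,r(15)));print(q.round(2),b)
  q,b,_,_=follow(q,*pp(r(35),.0,.018,r(15)));print(q.round(2),b)
E
```

```text
[-0.56  0.13  0.54  2.01  0.6   1.16 -0.37]
[-0.07  0.52  0.46  1.78 -1.07  1.54  0.81] 3.764949453935611e-13
0.108 [-0.77  0.3   0.5   1.99  0.47  1.15 -0.59] 3.26906786492304e-13
[-0.72  0.37  0.52  2.04  0.48  1.01 -0.59] 3.6743392481035993e-13
[-0.76  0.17  0.54  1.96  0.52  1.26 -0.5 ] 4.548020184950691e-13
[-0.12  0.53  0.52  1.78 -1.1   1.56  0.83] 3.516999440976217e-13
[-0.27  0.5   0.45  1.87 -1.19  1.38  0.77] 3.368045037175248e-13
[-0.25  0.57  0.43  1.88 -1.23  1.36  0.85] 3.8956806801599405e-13
-0.108 [-0.55  0.27  0.71  2.06  0.56  0.9  -0.29] 2.636779683484747e-13
[-0.46  0.38  0.71  2.08  0.54  0.75 -0.26] 3.8956806801599405e-13
[-0.52  0.16  0.74  2.    0.6   1.02 -0.18] 5.013320832966251e-13
[-0.1   0.52  0.5   1.78 -1.09  1.55  0.82] 3.6506759942727967e-13
[-0.25  0.5   0.43  1.87 -1.19  1.38  0.77] 3.387999773988765e-13
[-0.24  0.56  0.41  1.88 -1.22  1.35  0.84] 3.7341307954279785e-13
```

```bash
cat > simB.py <<'E'
from kin import *
r=np.radians
def leanB(e): 
    s,c=np.sin(e),np.cos(e);return np.column_stack([[0,c,s],[1,0,0],[0,s,-c]])
def rackB(y,e,back=0,dz=0,flip=0):
    R=Rz(RYAW)@leanB(e)
    if flip:R=R@Rz(np.pi)
    return RACK+Rz(RYAW)@[0,y,dz]+R[:,2]*(.005-back),R
if __name__=='__main__':
  q0=ctrl.get_state()['joint_positions']
  for e in(20,35):
   for y in(.108,-.108):
    for psi in(-30,-50,-70,-90):
     for flip in(0,):
      out=[];E=r(e)
      q,b,_,_=follow(q0,*rackB(y,E,.08,.05),bump=.1);out.append((q,b))
      q,b,_,_=follow(q,*rackB(y,E));out.append((q,b))
      q,b,_,_=follow(q,*rackB(y,E,0,.14));out.append((q,b))
      # mid vertical
      P,R=pp(E,.12,.085,r(psi),up=False)
      yaw=np.arctan2(R[1,1],R[0,1]);y0=RYAW;
      for t in(.5,):
        ya=y0+(yaw-y0)*t;M=Rz(ya)@lean(0);q,b,_,_=follow(q,np.array([.5,0,.22]),M);out.append((q,b))
      q,b,_,_=follow(q,P,R);out.append((q,b))
      q,b,_,_=follow(q,*pp(E,0,.06,r(psi),up=False));out.append((q,b))
      q,b,_,_=follow(q,*pp(E,0,.0245,r(psi),up=False));out.append((q,b))
      print(e,y,psi,'maxerr',[round(float(o[1]),1) for o in out],'q7',[round(o[0][6],2) for o in out]);
      if max(o[1] for o in out)<1:
        for o in out:print('   ',o[0].round(2))
E
python3 simB.py
```

```text
20 0.108 -30 maxerr [0.0, 0.0, 0.0, 0.0, 159.7, 132.0, 168.4] q7 [np.float64(0.56), np.float64(0.69), np.float64(0.48), np.float64(1.1), np.float64(2.69), np.float64(2.69), np.float64(2.69)]
20 0.108 -50 maxerr [0.0, 0.0, 0.0, 0.0, 611.9, 418.6, 60.9] q7 [np.float64(0.56), np.float64(0.69), np.float64(0.48), np.float64(0.92), np.float64(-2.32), np.float64(-2.28), np.float64(-0.1)]
20 0.108 -70 maxerr [0.0, 0.0, 0.0, 0.0, 251.2, 1094.8, 830.5] q7 [np.float64(0.56), np.float64(0.69), np.float64(0.48), np.float64(0.75), np.float64(-1.2), np.float64(-1.07), np.float64(-1.25)]
20 0.108 -90 maxerr [0.0, 0.0, 0.0, 0.0, 0.0, 0.0, 0.0] q7 [np.float64(0.56), np.float64(0.69), np.float64(0.48), np.float64(0.57), np.float64(-1.02), np.float64(-1.06), np.float64(-1.15)]
    [-0.18  0.17  0.64  1.87 -0.44  1.3   0.56]
    [-0.16  0.33  0.59  1.99 -0.58  1.08  0.69]
    [-0.22  0.13  0.63  1.88 -0.42  1.31  0.48]
    [-0.47  0.    0.42  1.85 -0.    1.29  0.57]
    [-0.86  0.21 -0.36  2.42  1.51  1.28 -1.02]
    [-0.7   0.33 -0.2   2.34  1.81  1.12 -1.06]
    [-0.71  0.42 -0.19  2.33  1.86  1.16 -1.
[... 2606 characters left out ...]
xerr [0.0, 0.0, 0.0, 0.0, 142.7, 0.0, 0.0] q7 [np.float64(1.08), np.float64(1.15), np.float64(1.02), np.float64(0.75), np.float64(-0.38), np.float64(-0.71), np.float64(-0.76)]
35 -0.108 -90 maxerr [0.0, 0.0, 0.0, 0.0, 0.0, 0.0, 0.0] q7 [np.float64(1.08), np.float64(1.15), np.float64(1.02), np.float64(0.57), np.float64(-0.65), np.float64(-0.67), np.float64(-0.8)]
    [ 0.36  0.66  0.71  1.44 -0.73  1.75  1.08]
    [ 0.31  0.72  0.66  1.6  -0.78  1.55  1.15]
    [ 0.28  0.57  0.72  1.51 -0.71  1.73  1.02]
    [-0.49 -0.    0.44  1.85  0.    1.29  0.57]
    [-0.83  0.01 -0.27  2.38  1.26  1.   -0.65]
    [-0.68  0.16 -0.12  2.28  1.5   0.81 -0.67]
    [-0.69  0.24 -0.11  2.29  1.59  0.82 -0.8 ]
```

Run:
```python
from h import *
p0,R0=cur()
p,R=rackpose(-.108,np.radians(35),.06);print(p0,p)
plan(p0,R0,p,R,10,.1)
```

```text
[0.57789449 0.10682557 0.1349238 ] [ 0.48051796 -0.27569726  0.08605336]
([-0.002, -0.157, 0.008], [-0.0006, -0.0101, -0.0462])
([-0.003, -0.314, 0.015], [-0.0037, -0.0201, -0.0906])
([-0.005, -0.471, 0.023], [-0.0115, -0.0301, -0.1318])
([-0.007, -0.628, 0.031], [-0.0258, -0.0401, -0.1684])
([-0.008, -0.785, 0.038], [-0.0478, -0.0501, -0.1997])
([-0.01, -0.942, 0.046], [-0.0777, -0.0601, -0.2253])
([-0.012, -1.099, 0.054], [-0.1153, -0.07, -0.2456])
([-0.013, -1.256, 0.061], [-0.1593, -0.0799, -0.2614])
([-0.015, -1.413, 0.069], [-0.2081, -0.0898, -0.2739])
([-0.016, -1.57, 0.076], [-0.2593, -0.0997, -0.2846])
```

Call:
step_arm([
  [[-0.002,-0.157,0.008],[-0.001,-0.01,-0.046],0],
  [[-0.003,-0.314,0.015],[-0.004,-0.02,-0.09],0],
  [[-0.005,-0.471,0.023],[-0.012,-0.03,-0.132],0],
  [[-0.007,-0.628,0.031],[-0.026,-0.04,-0.168],0],
  [[-0.008,-0.785,0.038],[-0.048,-0.05,-0.2],0],
  [[-0.01,-0.942,0.046],[-0.078,-0.06,-0.225],0],
  [[-0.012,-1.099,0.054],[-0.115,-0.07,-0.246],0],
  [[-0.013,-1.256,0.061],[-0.159,-0.08,-0.261],0],
  [[-0.015,-1.413,0.069],[-0.208,-0.09,-0.274],0],
  [[-0.016,-1.57,0.076],[-0.259,-0.1,-0.285],0],
])

```text
time: 13.4
position: [0.4811, -0.2762, 0.0866]
tool_rot: [1.934, 1.816, -0.61]
ft_force: [-0.2, 0.1, -0.9]
grip_width: 0.999
```

Run:
```python
from h import *
s=log();p0,R0=cur()
print(rel(p0,R0,*rackpose(-.108,np.radians(35),.06)));print(rel(p0,R0,*rackpose(-.108,np.radians(35),.0)))
im=ctrl.get_image('wrist');cv2.imwrite('pics/wrist8.png',im[:,:,::-1])
c=ctrl.calibration('wrist');print(proj(c,RACK+Rz(RYAW)@[0,-.108,0]))
```

```text
t 13.4 q [-0.53, 0.27, 0.69, 2.07, 0.58, 0.9, -0.3] p [0.4811, -0.2762, 0.0866] F [-0.2, 0.1, -0.9] w 0.999 qd 1.336
([0.004, 0.003, 0.0], [0.0007, -0.0006, 0.0001])
([0.004, 0.003, 0.0], [0.0009, -0.0009, 0.0601])
[[291.55185681 242.50875153]]
```

View pics/wrist8.png

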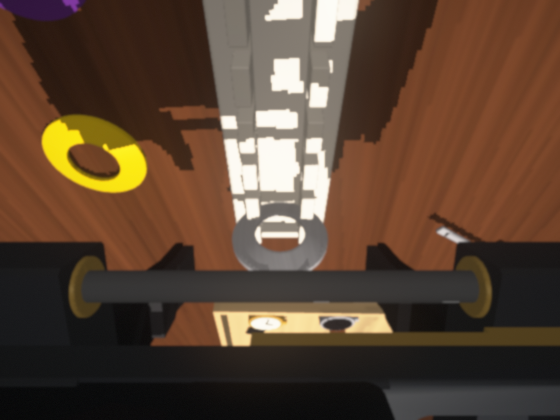

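Call:
step_arm([
  [[0,0,0],[0,0,0],0],
  [[0,0,0],[0,0,0.015],0],
  [[0,0,0],[0,0,0.03],0],
  [[0,0,0],[0,0,0.045],0],
  [[0,0,0],[0,0,0.06],0],
  [[0,0,0],[0,0,0.06],0],
  [[0,0,0],[0,0,0.06],255],
  [[0,0,0],[0,0,0.06],255],
  [[0,0,0],[0,0,0.06],255],
  [[0,0,0],[0,0,0.06],255],
])

```text
time: 14.7
position: [0.4785, -0.3113, 0.0385]
tool_rot: [1.939, 1.816, -0.61]
ft_force: [0.4, -0.4, 1.8]
grip_width: 0.648
```

Run:
```python
from h import *
s=log();p0,R0=cur()
print(rel(p0,R0,*rackpose(-.108,np.radians(35),.0)))
im=ctrl.get_image('wrist');cv2.imwrite('pics/wrist9.png',im[:,:,::-1])
crop('pics/wrist9.png',190,190,180,150,4,'pics/wrist9c.png')
```

```text
t 14.7 q [-0.45, 0.38, 0.69, 2.08, 0.55, 0.76, -0.27] p [0.4785, -0.3113, 0.0385] F [0.4, -0.4, 1.8] w 0.648 qd 0.002
([0.001, 0.001, -0.002], [0.0019, -0.0003, 0.0006])
```

View pics/wrist9c.png

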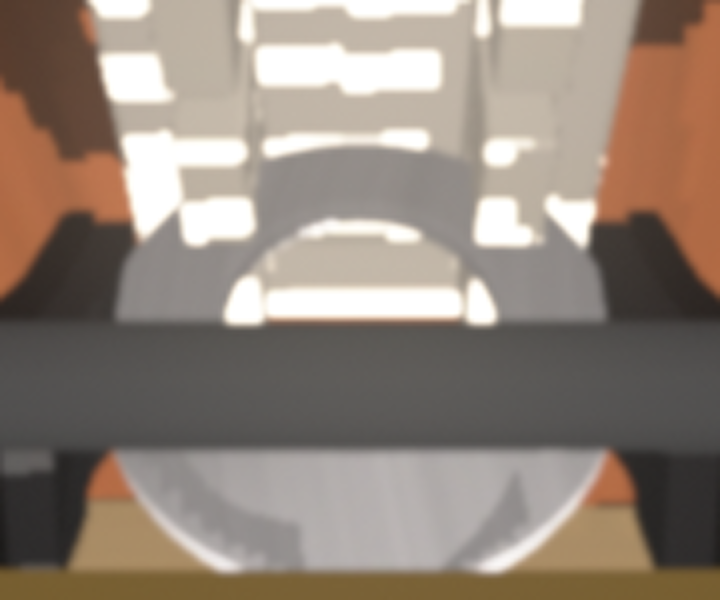

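```bash
cat > carry.py <<'E'
from h import *
def carry(p0,R0,p1,R1,lift=(.015,.05,.09),n=9,bump=.05,shownR=None):
    rows=[(p0+[0,0,l],R0) for l in lift]
    pl=rows[-1][0];sl=Slerp([0,1],Ro.from_matrix([R0,R1]))
    for i in range(1,n+1):
        t=i/n;rows.append((pl+(p1-pl)*t+[0,0,bump*np.sin(np.pi*t)],sl([t])[0].as_matrix()))
    return rows
def show(rows,base):
    for r in rows:print(rel(*base,*r))
if __name__=='__main__':
    e=np.radians(35);b=rackpose(-.108,e);p1=pp(e,.12,.085,np.radians(15))
    rows=carry(*b,*p1);show(rows[:10],b);print('next');show(rows[10:],rows[9])
E
python3 carry.py
```

```text
([0.0, 0.0, 0.0], [-0.0086, 0.0, -0.0123])
([0.0, 0.0, 0.0], [-0.0287, 0.0, -0.041])
([0.0, 0.0, 0.0], [-0.0516, 0.0, -0.0737])
([0.001, 0.174, -0.008], [-0.0261, 0.0084, -0.1143])
([0.003, 0.349, -0.017], [0.0006, 0.0167, -0.1531])
([0.004, 0.523, -0.025], [0.0295, 0.0251, -0.1888])
([0.006, 0.698, -0.033], [0.0614, 0.0335, -0.2201])
([0.007, 0.872, -0.041], [0.0967, 0.0419, -0.2467])
([0.009, 1.047, -0.05], [0.1354, 0.0502, -0.2683])
([0.01, 1.221, -0.058], [0.1771, 0.0586, -0.2857])
next
([0.001, 0.174, -0.008], [0.028, 0.0109, 0.0361])
([0.003, 0.349, -0.017], [0.0548, 0.0218, 0.0738])
```

Call:
step_arm([
  [[0,0,0],[-0.009,0,-0.012],255],
  [[0,0,0],[-0.029,0,-0.041],255],
  [[0,0,0],[-0.052,0,-0.074],255],
  [[0.001,0.174,-0.008],[-0.026,0.008,-0.114],255],
  [[0.003,0.349,-0.017],[0.001,0.017,-0.153],255],
  [[0.004,0.523,-0.025],[0.03,0.025,-0.189],255],
  [[0.006,0.698,-0.033],[0.061,0.034,-0.22],255],
  [[0.007,0.872,-0.041],[0.097,0.042,-0.247],255],
  [[0.009,1.047,-0.05],[0.135,0.05,-0.268],255],
  [[0.01,1.221,-0.058],[0.177,0.059,-0.286],255],
])

```text
time: 16.0
position: [0.5581, -0.0065, 0.1731]
tool_rot: [-1.881, -1.859, -0.593]
ft_force: [-0.8, 1.4, -0.3]
grip_width: 0.654
```

Call:
step_arm([
  [[0.001,0.174,-0.008],[0.028,0.011,0.036],255],
  [[0.003,0.349,-0.017],[0.055,0.022,0.074],255],
  [[0.003,0.349,-0.017],[0.055,0.022,0.074],255],
  [[0.003,0.349,-0.017],[0.055,0.022,0.074],255],
  [[0.003,0.349,-0.017],[0.055,0.022,0.074],255],
  [[0.003,0.349,-0.017],[0.055,0.022,0.074],255],
  [[0.003,0.349,-0.017],[0.055,0.022,0.074],255],
  [[0.003,0.349,-0.017],[0.055,0.022,0.074],255],
  [[0.003,0.349,-0.017],[0.055,0.022,0.074],255],
  [[0.003,0.349,-0.017],[0.055,0.022,0.074],255],
])

```text
time: 17.25
position: [0.5797, 0.0804, 0.1414]
tool_rot: [-1.641, -1.647, -0.854]
ft_force: [0.3, 0.2, -0.5]
grip_width: 0.651
```

Run:
```python
from h import *
s=log();p0,R0=cur();e=np.radians(35);psi=np.radians(15)
print(rel(p0,R0,*pp(e,.12,.085,psi)))
for b,z in((.0,.060),(0,.0185)):print(rel(p0,R0,*pp(e,b,z,psi,xy=(-.0003,.001))))
for n in('wrist','scene'):
    im=ctrl.get_image(n);cv2.imwrite(f'pics/{n}10.png',im[:,:,::-1])
crop('pics/scene10.png',320,180,100,75,8,'pics/scene10c.png')
crop('pics/wrist10.png',190,150,180,130,4,'pics/wrist10c.png')
sc=ctrl.calibration('scene');th=np.linspace(0,6.283,361)
ctr=p0-.005*R0[:,2]
for z,r in((.0005,.0155),(.0035,.0155),(-.0005,.03),(-.0035,.03)):
    E=(proj(sc,ctr+[0,0,z]+r*np.c_[np.cos(th),np.sin(th),0*th])-[320,180])*8;print(z,r,'cols',E[:,0].min().round(),E[:,0].max().round(),'rows',E[:,1].min().round(),E[:,1].max().round())
```

```text
t 17.25 q [-0.07, 0.51, 0.46, 1.78, -1.07, 1.54, 0.81] p [0.5797, 0.0804, 0.1414] F [0.3, 0.2, -0.5] w 0.651 qd 0.002
([0.001, 0.001, 0.001], [-0.0003, -0.0008, 0.0017])
([0.001, 0.001, 0.001], [0.0488, -0.001, 0.1151])
([0.001, 0.001, 0.001], [0.0148, -0.001, 0.139])
0.0005 0.0155 cols 104.0 228.0 rows 301.0 406.0
0.0035 0.0155 cols 105.0 229.0 rows 295.0 400.0
-0.0005 0.03 cols 46.0 285.0 rows 255.0 459.0
-0.0035 0.03 cols 45.0 284.0 rows 262.0 465.0
```

View pics/scene10c.png

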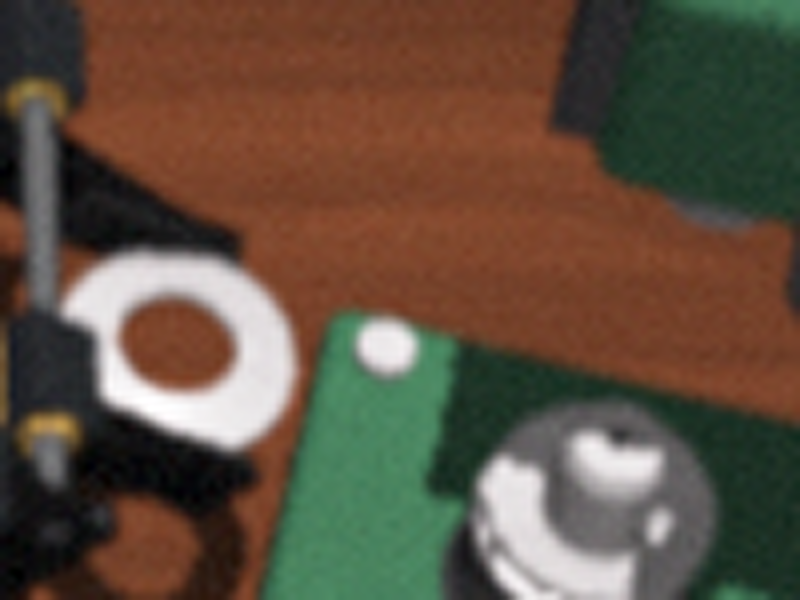

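View pics/wrist10c.png

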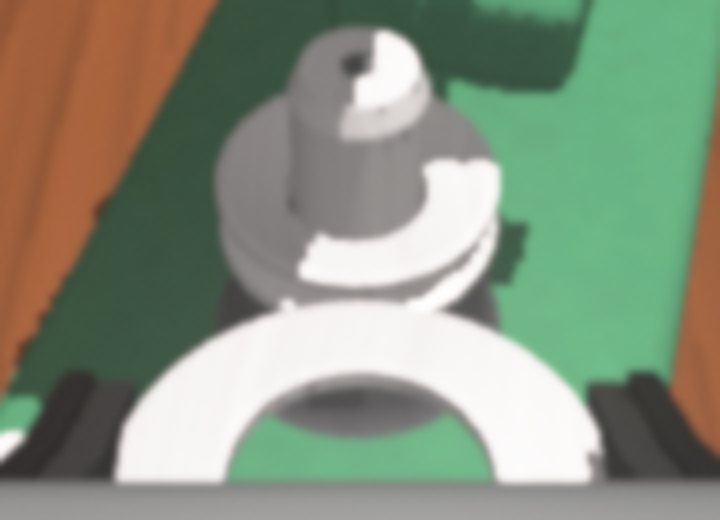

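Run:
```python
from held import *
# n = up at place = cos e x - sin e z ; narrow up
a=np.radians(-35)
def hm(cx,cz,a):
    hs=[circ(cx,cz,a,z,.0155)[:,1].min() for z in(.0005,.0035)];rt=min(circ(cx,cz,a,z,.03)[:,1].min() for z in(-.0005,-.0035))
    return max(hs),rt
u=np.array([-np.sin(a),np.cos(a)]);n=np.array([np.cos(a),np.sin(a)])
for f in(0,.0015,.003):
  for up in(0,.0015,.003):
    for t in (-3,0,3):
      c=np.array([0,-.005])+f*u+up*n;print(f,up,t,np.round(hm(c[0],c[1],a+np.radians(t)),1))
```

```text
0 0 -3 [249.3 226. ]
0 0 0 [250.2 227.9]
0 0 3 [251.1 229.8]
0 0.0015 -3 [247.5 224.2]
0 0.0015 0 [248.4 226.1]
0 0.0015 3 [249.3 228.1]
0 0.003 -3 [245.7 222.3]
0 0.003 0 [246.6 224.3]
0 0.003 3 [247.6 226.3]
0.0015 0 -3 [246.7 223.7]
0.0015 0 0 [247.6 225.6]
0.0015 0 3 [248.5 227.6]
0.0015 0.0015 -3 [244.9 221.9]
0.0015 0.0015 0 [245.8 223.8]
0.0015 0.0015 3 [246.8 225.8]
0.0015 0.003 -3 [243.1 220. ]
0.0015 0.003 0 [244. 222.]
0.0015 0.003 3 [245. 224.]
0.003 0 -3 [244.2 221.5]
0.003 0 0 [245.1 223.3]
0.003 0 3 [246.  225.3]
0.003 0.0015 -3 [242.4 219.6]
0.003 0.0015 0 [243.3 221.5]
0.003 0.0015 3 [244.3 223.5]
0.003 0.003 -3 [240.6 217.8]
0.003 0.003 0 [241.5 219.7]
0.003 0.003 3 [242.5 221.7]
```

Call:
step_arm([
  [[0,0,0],[0.008,0,0.018],255],
  [[0,0,0],[0.016,0,0.037],255],
  [[0,0,0],[0.024,-0.001,0.056],255],
  [[0,0,0],[0.032,-0.001,0.075],255],
  [[0,0,0],[0.04,-0.001,0.094],255],
  [[0,0,0],[0.047,-0.001,0.1126],255],
  [[0,0,0],[0.047,-0.001,0.1126],255],
  [[0,0,0],[0.047,-0.001,0.1126],255],
  [[0,0,0],[0.047,-0.001,0.1126],255],
  [[0,0,0],[0.047,-0.001,0.1126],255],
])

```text
time: 18.6
position: [0.5788, 0.1986, 0.1153]
tool_rot: [-1.642, -1.647, -0.855]
ft_force: [0.2, 0.7, -0.8]
grip_width: 0.649
```

Run:
```python
from h import *
s=log();p0,R0=cur();e=np.radians(35);psi=np.radians(15)
for b,z in((.003,.060),(.003,.0165)):print(rel(p0,R0,*pp(e,b,z,psi,xy=(-.0003,.001))))
for n in('wrist','scene'):
    im=ctrl.get_image(n);cv2.imwrite(f'pics/{n}11.png',im[:,:,::-1])
crop('pics/scene11.png',360,200,80,60,10,'pics/scene11c.png')
crop('pics/wrist11.png',190,190,180,150,4,'pics/wrist11c.png')
```

```text
t 18.6 q [-0.21, 0.49, 0.39, 1.87, -1.17, 1.36, 0.77] p [0.5788, 0.1986, 0.1153] F [0.2, 0.7, -0.8] w 0.649 qd 0.005
([0.003, 0.002, 0.0], [0.0005, -0.0004, 0.0009])
([0.003, 0.002, 0.0], [-0.0351, -0.0005, 0.0259])
```

View pics/scene11c.png

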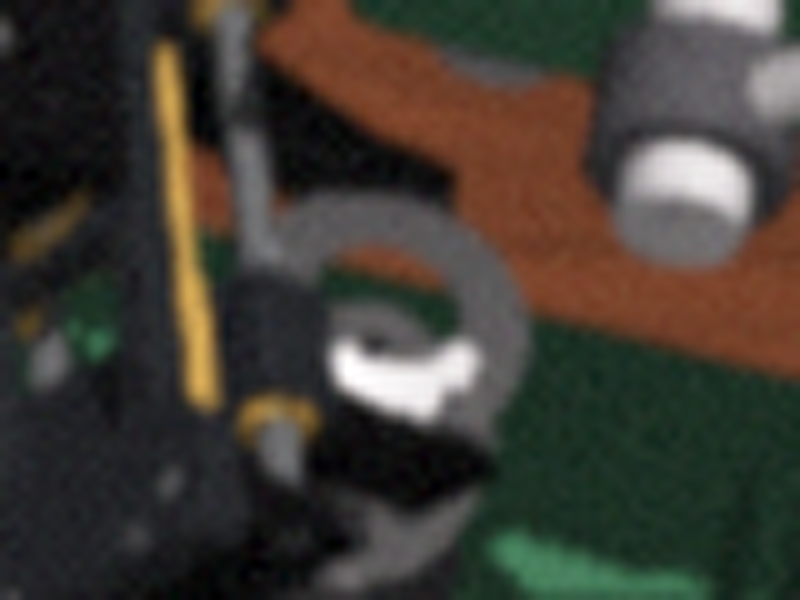

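View pics/wrist11c.png

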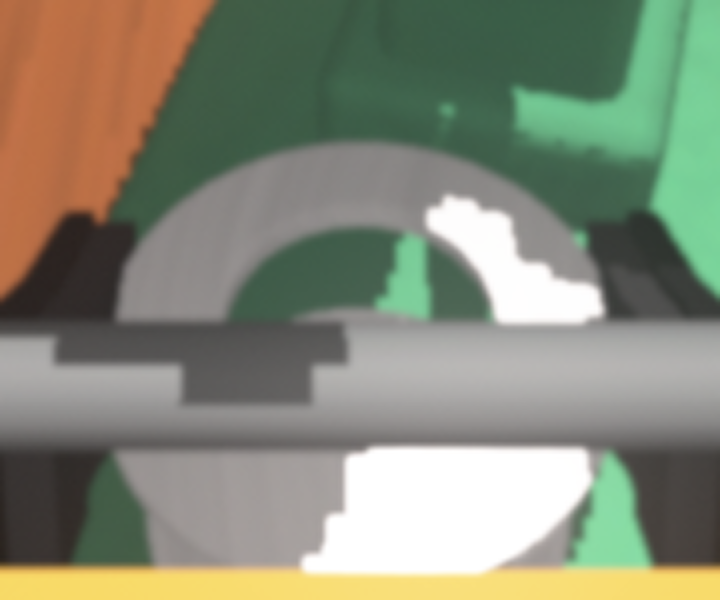

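Call:
step_arm([
  [[0,0,0],[-0.005,0,0.004],255],
  [[0,0,0],[-0.01,0,0.008],255],
  [[0,0,0],[-0.016,0,0.012],255],
  [[0,0,0],[-0.022,0,0.0163],255],
  [[0,0,0],[-0.028,0,0.0205],255],
  [[0,0,0],[-0.032,0,0.0235],255],
  [[0,0,0],[-0.035,0,0.0257],255],
  [[0,0,0],[-0.035,0,0.0257],255],
  [[0,0,0],[-0.035,0,0.0257],255],
  [[0,0,0],[-0.035,0,0.0257],255],
])

```text
time: 19.95
position: [0.5789, 0.2013, 0.0766]
tool_rot: [-1.633, -1.645, -0.861]
ft_force: [-5.1, -4.8, 16.4]
grip_width: 0.664
```

Run:
```python
from h import *
s=log();p0,R0=cur();e=np.radians(35);psi=np.radians(15)
for b,z in((.003,.0165),):print(rel(p0,R0,*pp(e,b,z,psi,xy=(-.0003,.001))))
for n in('wrist','scene'):
    im=ctrl.get_image(n);cv2.imwrite(f'pics/{n}12.png',im[:,:,::-1])
crop('pics/scene12.png',360,200,80,60,10,'pics/scene12c.png')
crop('pics/wrist12.png',190,190,180,150,4,'pics/wrist12c.png')
```

```text
t 19.95 q [-0.2, 0.56, 0.37, 1.87, -1.21, 1.34, 0.84] p [0.5789, 0.2013, 0.0766] F [-5.1, -4.8, 16.4] w 0.664 qd 0.002
([0.001, -0.007, 0.004], [-0.005, -0.0006, 0.0014])
```

View pics/scene12c.png

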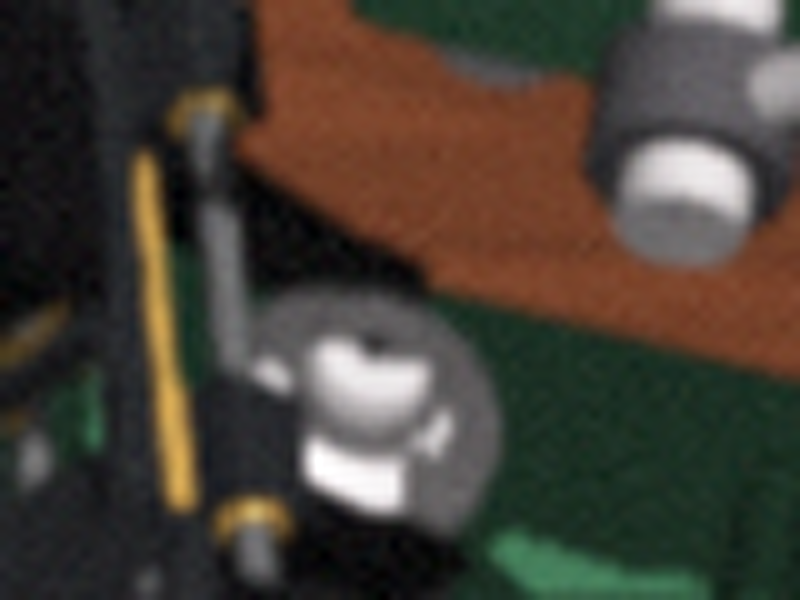

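View pics/wrist12c.png

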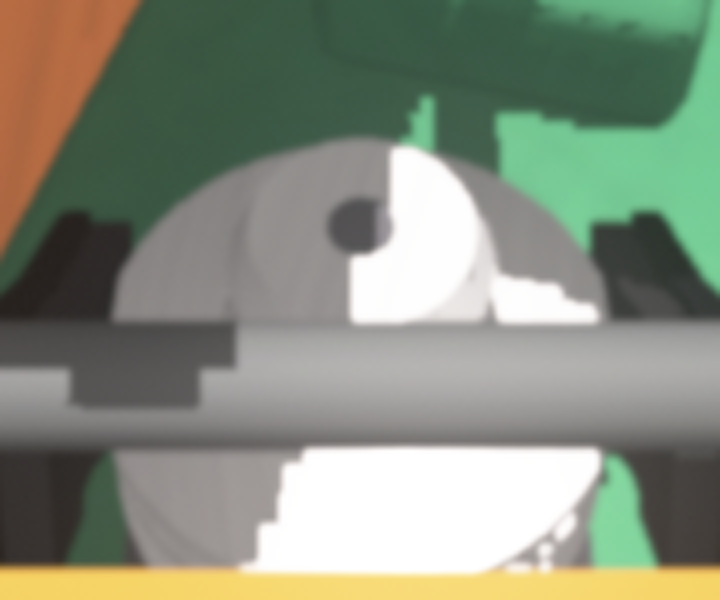

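Call:
step_arm([
  [[0,0,0],[0.003,0,-0.002],255],
  [[0,0,0],[0.003,0,-0.002],0],
  [[0,0,0],[0.003,0,-0.002],0],
  [[0,0,0],[0.003,0,-0.002],0],
  [[0,0,0],[0.003,0,-0.002],0],
  [[0,0,0],[0.003,0,-0.02],0],
  [[0,0,0],[0.003,0,-0.05],0],
  [[0,0,0],[0.003,0,-0.09],0],
  [[0,0,0],[0.003,0,-0.14],0],
  [[0,0,0],[0.003,0,-0.14],0],
])

```text
time: 21.3
position: [0.581, 0.0816, 0.1573]
tool_rot: [-1.65, -1.648, -0.861]
ft_force: [0.2, -0.6, -0.1]
grip_width: 0.998
```

Run:
```python
from h import *
s=log()
for n in('wrist','scene'):
    im=ctrl.get_image(n);cv2.imwrite(f'pics/{n}13.png',im[:,:,::-1])
crop('pics/scene13.png',360,200,80,60,10,'pics/scene13c.png')
crop('pics/wrist13.png',200,120,160,120,5,'pics/wrist13c.png')
c=ctrl.calibration('scene');th=np.linspace(0,6.283,73)
for z,r in((.0145,.03),(.0175,.03),(.021,.0155)):
    e=(proj(c,SEAT+[0.000,0.001,z]+r*np.c_[np.cos(th),np.sin(th),0*th])-[360,200])*10;print(z,e.min(0).round(),e.max(0).round())
```

```text
t 21.3 q [-0.08, 0.49, 0.47, 1.78, -1.07, 1.54, 0.79] p [0.581, 0.0816, 0.1573] F [0.2, -0.6, -0.1] w 0.998 qd 0.068
0.0145 [206. 305.] [491. 551.]
0.0175 [209. 298.] [494. 545.]
0.021 [280. 348.] [428. 475.]
```

View pics/scene13c.png

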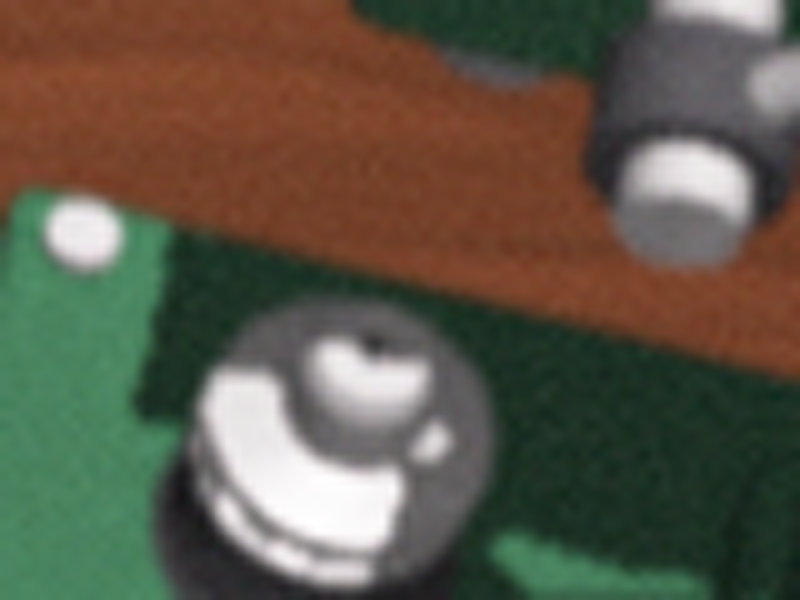

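View pics/wrist13c.png

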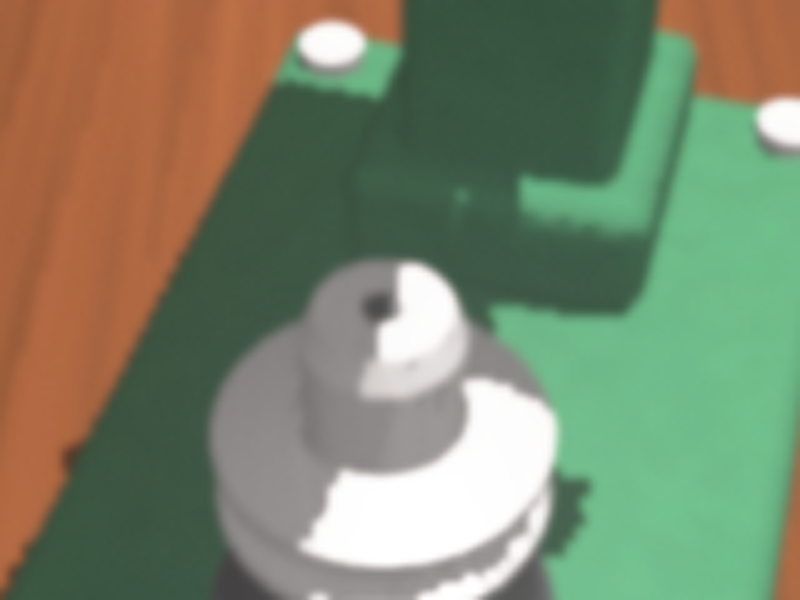

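```bash
cat > pathB.py <<'E'
from simB import *
def RB(ya,phi): return Rz(ya)@lean(phi)
def mkpath(y,e,psi,n=16,lift=.13,bump=.03,back=.12,z1=.085):
    b=rackB(y,e);assert np.allclose(b[1],RB(RYAW,-e))
    P,R=pp(e,back,z1,psi,up=False);ya1=PYAW+psi+np.pi;assert np.allclose(R,RB(ya1,np.pi/2-e))
    c0=b[0]+[0,0,lift]-.005*b[1][:,2];c1=P-.005*R[:,2];rows=[(b[0]+[0,0,l],b[1]) for l in(.015,.05,.09,lift)]
    for i in range(1,n+1):
        t=i/n;Rt=RB(RYAW+(ya1-RYAW)*t,-e+np.pi/2*t);rows.append((c0+(c1-c0)*t+[0,0,bump*np.sin(np.pi*t)]+.005*Rt[:,2],Rt))
    return b,rows
if __name__=='__main__':
  q0=ctrl.get_state()['joint_positions']
  for e in(30,35,40):
   for psi in(-60,-70,-80):
    E=r(e);b,rows=mkpath(.108,E,r(psi))
    q,er,_,_=follow(q0,*rackB(.108,E,.06),bump=.12);errs=[er];Q=[q]
    q,er,_,_=follow(q,*b);errs.append(er);Q.append(q)
    vmax=0
    for p,R in rows+[pp(E,0,.06,r(psi),up=False),pp(E,0,.0245,r(psi),up=False)]:
        qo=q;q,er,_,_=follow(q,p,R,n=4);errs.append(er);Q.append(q)
    print(e,psi,'err',round(max(errs),2),'min',np.min(Q,0).round(2),'max',np.max(Q,0).round(2));print('    end',q.round(2))
E
python3 pathB.py
```

```text
30 -60 err 927.81 min [-0.63 -0.3  -1.38  1.86 -0.75  0.19 -2.35] max [2.86 0.5  0.64 2.44 4.7  1.4  0.87]
    end [ 2.86  0.21 -1.38  2.44  4.7   1.23 -2.35]
30 -70 err 79.76 min [-0.69 -0.3  -1.36  1.86 -0.75  0.38 -0.8 ] max [0.63 0.45 0.64 2.45 2.28 1.4  0.87]
    end [ 0.52  0.45 -1.18  2.44  2.28  0.91 -0.8 ]
30 -80 err 192.35 min [-0.78 -0.3  -1.23  1.86 -0.75  0.09 -2.69] max [0.8  0.5  0.64 2.44 3.89 1.4  0.87]
    end [ 0.33  0.5  -1.13  2.38  2.06  1.1  -0.79]
35 -60 err 91.95 min [-0.81 -0.29 -1.13  1.84 -0.81  0.14 -1.14] max [0.66 0.47 0.64 2.45 2.63 1.46 0.94]
    end [ 0.17  0.14 -0.64  2.45  2.63  0.44 -1.14]
35 -70 err 61.74 min [-0.68 -0.3  -1.23  1.85 -0.81  0.32 -0.72] max [0.62 0.47 0.64 2.45 2.13 1.46 0.94]
    end [ 0.53  0.34 -1.17  2.41  2.13  0.73 -0.72]
35 -80 err 15.53 min [-0.77 -0.3  -1.3   1.85 -0.81  0.55 -0.7 ] max [0.47 0.47 0.64 2.45 1.92 1.46 0.94]
    end [ 0.38  0.42 -1.15  2.35  1.92  0.96 -0.7 ]
40 -60 err 65.4 min [-0.62 -0.3  -0.62  1.82 -0.87  0.11 -1.05] max [0.14 0.52 0.64 2.45 2.5  1.53 1.04]
    end [-0.16  0.08 -0.3   2.41  2.5   0.27 -1.05]
40 -70 err 42.7 min [-0.67 -0.3  -1.1   1.83 -0.87  0.32 -0.59] max [0.52 0.52 0.64 2.45 1.93 1.53 1.01]
    end [ 0.48  0.23 -1.08  2.37  1.93  0.55 -0.59]
40 -80 err 2.86 min [-0.75 -0.3  -1.22  1.84 -0.87  0.52 -0.56] max [0.5  0.52 0.64 2.44 1.76 1.53 1.01]
    end [ 0.42  0.36 -1.15  2.31  1.76  0.83 -0.56]
```

```bash
cat > pathB2.py <<'E'
from pathB import *
def mk(y,e,psi,off=(0,-.12),n=16,lift=.13,bump=.03,z1=.075):
    b=rackB(y,e);P,R=pp(e,0,z1,psi,up=False,xy=off);ya1=PYAW+psi+np.pi
    c0=b[0]+[0,0,lift]-.005*b[1][:,2];c1=P-.005*R[:,2];rows=[(b[0]+[0,0,l],b[1]) for l in(.015,.05,.09,lift)]
    for i in range(1,n+1):
        t=i/n;Rt=RB(RYAW+(ya1-RYAW)*t,-e+np.pi/2*t);rows.append((c0+(c1-c0)*t+[0,0,bump*np.sin(np.pi*t)]+.005*Rt[:,2],Rt))
    return b,rows
if __name__=='__main__':
  q0=ctrl.get_state()['joint_positions']
  for e in(35,40,45,50):
   for psi in(-60,-70,-80,-90):
    E=r(e);b,rows=mk(.108,E,r(psi))
    q,er,_,_=follow(q0,*rackB(.108,E,.06),bump=.12);errs=[er];Q=[q]
    q,er,_,_=follow(q,*b);errs.append(er);Q.append(q)
    for p,R in rows+[pp(E,0,.06,r(psi),up=False),pp(E,0,.0245,r(psi),up=False)]:
        q,er,_,_=follow(q,p,R,n=4);errs.append(er);Q.append(q)
    print(e,psi,'err',round(max(errs),2),'min',np.min(Q,0).round(2),'max',np.max(Q,0).round(2));print('    end',q.round(2))
E
python3 pathB2.py
```

```text
35 -60 err 102.25 min [-0.57 -0.3  -0.71  1.8  -1.3   0.14  0.59] max [0.54 0.47 0.64 2.45 0.85 1.46 2.69]
    end [ 0.4  -0.3  -0.71  2.45 -1.3   0.14  2.69]
35 -70 err 285.0 min [-0.59 -0.3  -1.38  1.81 -0.81  0.09 -2.69] max [1.77 0.47 0.64 2.45 4.7  1.46 0.94]
    end [ 1.03 -0.3  -1.36  2.36  3.89  0.09 -2.69]
35 -80 err 119.75 min [-0.62 -0.3  -1.37  1.82 -0.81  0.18 -1.03] max [1.02 0.47 0.64 2.45 2.11 1.46 0.94]
    end [ 0.42  0.46 -1.2   2.35  1.94  1.   -0.68]
35 -90 err 0.0 min [-0.68 -0.11 -1.11  1.82 -0.81  0.6  -0.73] max [0.48 0.47 0.64 2.45 1.76 1.46 0.94]
    end [ 0.18  0.46 -1.05  2.26  1.76  1.12 -0.73]
40 -60 err 64.28 min [-0.56 -0.29 -1.36  1.77 -1.39  0.12  0.79] max [0.99 0.52 0.64 2.45 0.59 1.53 2.69]
    end [ 0.99 -0.29 -1.36  2.34 -1.39  0.12  2.69]
40 -70 err 720.64 min [-0.59 -0.22 -1.38  1.78 -0.87  0.31  0.31] max [2.86 0.52 0.64 2.45 1.04 1.65 2.69]
    end [ 2.86  0.14 -1.38  2.45 -0.13  0.73  2.69]
40 -80 err 7.61 min [-0.62 -0.3  -1.31  1.79 -0.87  0.09 -0.55] max [0.91 0.52 0.64 2.44 1.78 1.53 1.01]
    end [ 0.47  0.4  -1.22  2.31  1.78  0.87 -
[... 711 characters left out ...]
.63 2.39 1.27 1.59 1.06]
    end [-0.75  0.18  0.04  2.23  1.27  0.65 -0.43]
50 -60 err 0.0 min [-0.69 -0.22  0.09  1.71 -0.96  0.13  0.56] max [0.2  0.63 0.61 2.4  0.88 1.66 1.55]
    end [-0.55  0.05  0.12  2.31  0.88  0.13  0.56]
50 -70 err 0.0 min [-0.58 -0.19  0.    1.73 -0.96  0.28  0.1 ] max [0.2  0.63 0.61 2.4  1.15 1.66 1.11]
    end [-0.54  0.08  0.01  2.29  1.15  0.3   0.1 ]
50 -80 err 0.0 min [-0.66 -0.16  0.04  1.74 -0.96  0.42 -0.09] max [0.2  0.63 0.61 2.38 1.13 1.66 1.11]
    end [-0.66  0.11  0.05  2.25  1.13  0.47 -0.09]
50 -90 err 0.0 min [-0.75 -0.11  0.07  1.75 -0.96  0.57 -0.21] max [0.2  0.63 0.61 2.34 1.07 1.66 1.11]
    end [-0.75  0.16  0.08  2.19  1.07  0.61 -0.21]
```

Run:
```python
from pathB2 import *
s=log();p0,R0=cur();e=r(50)
W=[rackB(.108,e,.06,.10),rackB(.108,e,.06,.0)]
q=s['joint_positions']
for p,R in W+[rackB(.108,e)]:
    q,er,a,b=follow(q,p,R);print(q.round(2),er)
p,R=W[0];plan(p0,R0,p,R,7,.05);print(rel(p0,R0,*W[1]));print(Ro.from_matrix(R0.T@R).magnitude(),p0,p,W[1][0])
```

```text
t 21.4 q [-0.08, 0.49, 0.47, 1.78, -1.07, 1.54, 0.79] p [0.579, 0.0865, 0.1552] F [0.6, 1.0, -0.4] w 0.999 qd 0.031
[ 0.16  0.48  0.63  1.74 -0.86  1.73  0.96] 4.0125770192081414e-13
[ 0.2   0.62  0.59  1.78 -0.92  1.63  1.09] 2.7894008272968644e-13
[ 0.15  0.63  0.56  1.86 -0.96  1.53  1.11] 2.9406505148178845e-13
([-0.007, -0.012, 0.006], [0.0022, -0.0128, -0.0399])
([-0.014, -0.024, 0.012], [0.0008, -0.0255, -0.0774])
([-0.022, -0.037, 0.018], [-0.0068, -0.0383, -0.1104])
([-0.029, -0.049, 0.024], [-0.0224, -0.0511, -0.1379])
([-0.036, -0.061, 0.03], [-0.0459, -0.064, -0.1598])
([-0.043, -0.073, 0.036], [-0.0757, -0.0768, -0.1773])
([-0.05, -0.086, 0.042], [-0.109, -0.0897, -0.1923])
([-0.05, -0.086, 0.042], [-0.1908, -0.0899, -0.1348])
0.10794444850602078 [0.57897518 0.08649031 0.15522662] [ 0.48960607 -0.13366687  0.17635332] [ 0.48960607 -0.13366687  0.07635332]
```

Call:
step_arm([
  [[-0.007,-0.012,0.006],[0.002,-0.013,-0.04],0],
  [[-0.014,-0.024,0.012],[0.001,-0.025,-0.077],0],
  [[-0.022,-0.037,0.018],[-0.007,-0.038,-0.11],0],
  [[-0.029,-0.049,0.024],[-0.022,-0.051,-0.138],0],
  [[-0.036,-0.061,0.03],[-0.046,-0.064,-0.16],0],
  [[-0.043,-0.073,0.036],[-0.076,-0.077,-0.177],0],
  [[-0.05,-0.086,0.042],[-0.109,-0.09,-0.192],0],
  [[-0.05,-0.086,0.042],[-0.135,-0.09,-0.174],0],
  [[-0.05,-0.086,0.042],[-0.165,-0.09,-0.153],0],
  [[-0.05,-0.086,0.042],[-0.191,-0.09,-0.135],0],
])

```text
time: 22.65
position: [0.4884, -0.1333, 0.0737]
tool_rot: [-1.763, -1.654, -0.819]
ft_force: [0.4, 0.4, 0.2]
grip_width: 1.002
```

Call:
step_arm([
  [[0,0,0],[0,0,0],0],
  [[0,0,0],[0,0,0],0],
  [[0,0,0],[0,0,0],0],
  [[0,0,0],[0,0,0],0],
  [[0,0,0],[0,0,0],0],
  [[0,0,0],[0,0,0],0],
  [[0,0,0],[0,0,0],0],
  [[0,0,0],[0,0,0],0],
  [[0,0,0],[0,0,0],0],
  [[0,0,0],[0,0,0],0],
])

```text
time: 23.9
position: [0.4895, -0.1329, 0.0758]
tool_rot: [-1.762, -1.655, -0.82]
ft_force: [0.3, -0.3, -0.4]
grip_width: 1.0
```

Run:
```python
from pathB2 import *
s=log();p0,R0=cur();e=r(50)
print(rel(p0,R0,*rackB(.108,e,.06)),rel(p0,R0,*rackB(.108,e)))
for n in('wrist','side'):
    im=ctrl.get_image(n);cv2.imwrite(f'pics/{n}14.png',im[:,:,::-1])
c=ctrl.calibration('wrist');print(proj(c,RACK+Rz(RYAW)@[0,.108,0]))
crop('pics/side14.png',190,190,160,120,5,'pics/side14c.png')
```

```text
t 23.9 q [0.2, 0.62, 0.59, 1.78, -0.91, 1.63, 1.09] p [0.4895, -0.1329, 0.0758] F [0.3, -0.3, -0.4] w 1.0 qd 0.001
([-0.002, -0.0, 0.0], [-0.0, 0.0001, -0.0009]) ([-0.002, -0.0, 0.0], [-0.0, 0.0003, 0.0591])
[[281.45100013 238.77787914]]
```

View pics/wrist14.png

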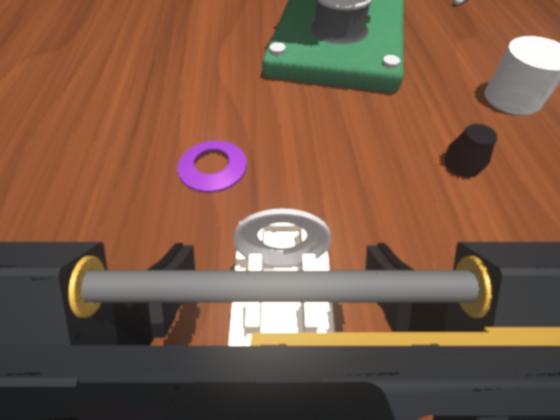

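View pics/side14c.png

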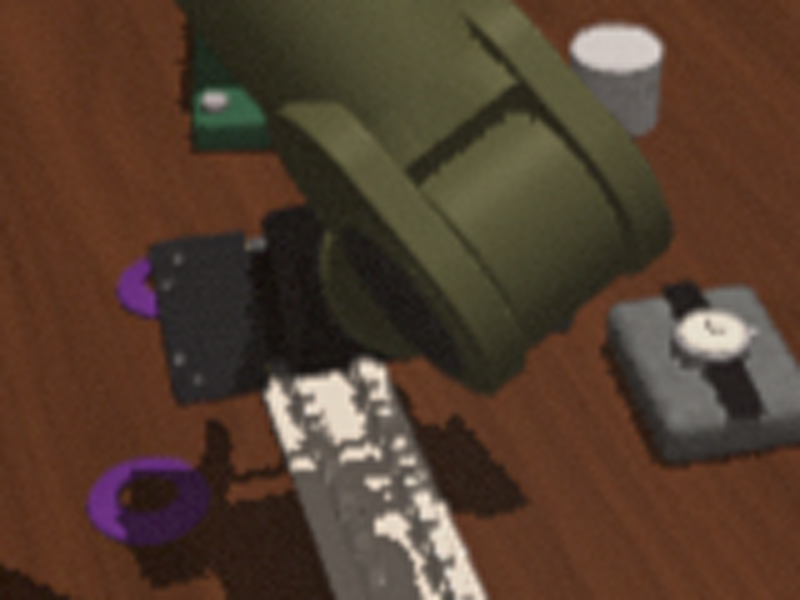

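Call:
step_arm([
  [[0,0,0],[0,0,0.015],0],
  [[0,0,0],[0,0,0.03],0],
  [[0,0,0],[0,0,0.045],0],
  [[0,0,0],[0,0,0.059],0],
  [[0,0,0],[0,0,0.059],0],
  [[0,0,0],[0,0,0.059],0],
  [[0,0,0],[0,0,0.059],255],
  [[0,0,0],[0,0,0.059],255],
  [[0,0,0],[0,0,0.059],255],
  [[0,0,0],[0,0,0.059],255],
])

```text
time: 25.25
position: [0.4924, -0.0879, 0.038]
tool_rot: [-1.763, -1.656, -0.821]
ft_force: [0.2, 0.3, 0.8]
grip_width: 0.649
```

Run:
```python
from pathB2 import *
s=log();p0,R0=cur();e=r(50);psi=r(-70)
print(rel(p0,R0,*rackB(.108,e)))
im=ctrl.get_image('wrist');cv2.imwrite('pics/wrist15.png',im[:,:,::-1])
b,rows=mk(.108,e,psi,off=(0,-.14),n=15,lift=.10,bump=.06,z1=.085)
q=s['joint_positions']
base=b;T=[]
for i,(p,R) in enumerate(rows):
    q,er,_,_=follow(q,p,R,n=3)
    if i in(10,): print('--',q.round(2));base=rows[i-1]
    print(rel(*base,p,R),round(er,3))
print(q.round(2),rows[-1][0]);
```

```text
t 25.25 q [0.15, 0.63, 0.56, 1.86, -0.96, 1.53, 1.11] p [0.4924, -0.0879, 0.038] F [0.2, 0.3, 0.8] w 0.649 qd 0.003
([-0.002, -0.0, 0.0], [-0.0001, 0.0001, 0.0002])
([0.0, 0.0, 0.0], [0.0115, 0.0, -0.0096]) 0.0
([0.0, 0.0, 0.0], [0.0383, 0.0, -0.0321]) 0.0
([0.0, 0.0, 0.0], [0.0689, 0.0, -0.0579]) 0.0
([0.0, 0.0, 0.0], [0.0766, 0.0, -0.0643]) 0.0
([0.084, -0.105, -0.079], [0.0924, 0.0023, -0.0644]) 0.0
([0.16, -0.209, -0.166], [0.1078, 0.0047, -0.0643]) 0.0
([0.227, -0.311, -0.262], [0.1224, 0.0072, -0.0636]) 0.0
([0.285, -0.411, -0.365], [0.1358, 0.0098, -0.0619]) 0.0
([0.334, -0.509, -0.477], [0.1478, 0.0126, -0.059]) 0.0
([0.372, -0.603, -0.595], [0.1581, 0.0154, -0.0546]) 0.0
-- [-0.39  0.14  0.49  1.77 -0.16  1.35  0.88]
([0.022, -0.105, -0.113], [0.0063, 0.0087, -0.0012]) 0.0
([0.032, -0.209, -0.228], [0.0119, 0.0174, 0.0002]) 0.0
([0.03, -0.311, -0.345], [0.017, 0.0263, 0.004]) 0.0
([0.016, -0.411, -0.463], [0.0215, 0.0353, 0.0101]) 0.0
([-0.01, -0.509, -0.582], [0.0256, 0.0444, 0.0185]) 0.0
([-0.049, -0.603, -0.7], [0.0293, 0.0536, 0.0287]) 0.0
([-0.1, -0.692, -0.817], [0.0327, 0.0628, 0.0404]) 0.0
([-0.164, -0.776, -0.932], [0.036, 0.0721, 0.0531]) 0.0
([-0.241, -0.854, -1.044], [0.0393, 0.0814, 0.0663]) 0.0
[-0.54 -0.24  0.3   2.41  0.53  0.3   0.99] [0.54592053 0.06241622 0.13916978]
```

View pics/wrist15.png

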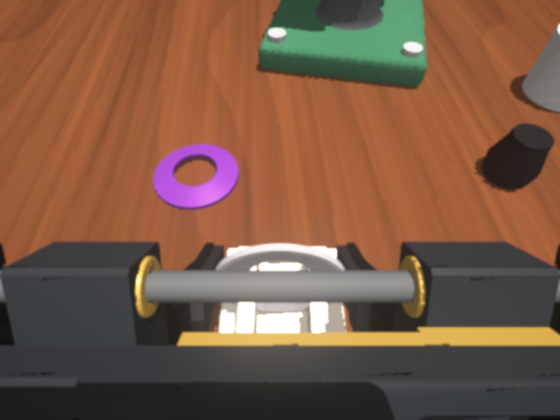

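Run:
```python
from pathB2 import *
s=ctrl.get_state();e=r(50)
for psi in(-65,-70,-75):
 for off in((.03,-.14),(.06,-.14),(.08,-.1)):
  b,rows=mk(.108,e,r(psi),off=off,n=15,lift=.10,bump=.06,z1=.085)
  q=s['joint_positions'];Q=[]
  for p,R in rows:
    q,er,_,_=follow(q,p,R,n=3);Q.append(q)
  qa=q
  for c in((0,0,.06),(0,0,.0245)):
    q,er2,_,_=follow(q,*pp(e,0,c[2],r(psi),up=False,xy=c[:2]),n=10);Q.append(q)
  print(psi,off,np.min(Q,0).round(2)[[1,3,5]],np.max(Q,0).round(2)[[3]],q.round(2),er2<1e-3)
psi=-70;off=(.06,-.14)
b,rows=mk(.108,e,r(psi),off=off,n=15,lift=.10,bump=.06,z1=.085)
base=b
for i,(p,R) in enumerate(rows):
    if i==10:print('--');base=rows[9]
    print(rel(*base,p,R))
print(rows[-1][0])
```

```text
-65 (0.03, -0.14) [-0.18  1.69  0.22] [2.35] [-0.52  0.06  0.04  2.3   1.09  0.22  0.25] True
-65 (0.06, -0.14) [-0.11  1.67  0.21] [2.3] [-0.55  0.06  0.07  2.3   1.09  0.21  0.26] True
-65 (0.08, -0.1) [-0.03  1.65  0.21] [2.31] [-0.66  0.06  0.18  2.31  1.07  0.21  0.27] True
-70 (0.03, -0.14) [-0.17  1.7   0.27] [2.35] [-0.56  0.07  0.03  2.29  1.15  0.3   0.1 ] True
-70 (0.06, -0.14) [-0.1   1.67  0.25] [2.3] [-0.6   0.07  0.07  2.29  1.14  0.3   0.1 ] True
-70 (0.08, -0.1) [-0.02  1.66  0.25] [2.29] [-0.71  0.07  0.19  2.29  1.13  0.29  0.11] True
-75 (0.03, -0.14) [-0.16  1.71  0.32] [2.35] [-0.61  0.09  0.04  2.27  1.15  0.38 -0.01] True
-75 (0.06, -0.14) [-0.09  1.68  0.29] [2.29] [-0.66  0.09  0.09  2.27  1.14  0.38 -0.  ] True
-75 (0.08, -0.1) [-0.01  1.66  0.3 ] [2.28] [-0.77  0.09  0.2   2.28  1.13  0.37  0.01] True
([0.0, 0.0, 0.0], [0.0115, 0.0, -0.0096])
([0.0, 0.0, 0.0], [0.0383, 0.0, -0.0321])
([0.0, 0.0, 0.0], [0.0689, 0.0, -0.0579])
([0.0, 0.0, 0.0], [0.0766, 0.0, -0.0643])
([0.084, -0.105, -0.079], [0.0919, 0.0062, -0.065])
([0.16, -0.209, -0.166], [0.1068, 0.0125, -0.0655])
([0.227, -0.311, -0.262], [0.1209, 0.019, -0.0653])
([0.285, -0.411, -0.365], [0.1339, 0.0255, -0.0643])
([0.334, -0.509, -0.477], [0.1453, 0.0322, -0.0619])
([0.372, -0.603, -0.595], [0.1551, 0.039, -0.0582])
--
([0.022, -0.105, -0.113], [0.0033, 0.0112, -0.0019])
([0.032, -0.209, -0.228], [0.0059, 0.0225, -0.0013])
([0.03, -0.311, -0.345], [0.008, 0.0339, 0.0017])
([0.016, -0.411, -0.463], [0.0095, 0.0455, 0.0072])
([-0.01, -0.509, -0.582], [0.0106, 0.0571, 0.0148])
([-0.049, -0.603, -0.7], [0.0112, 0.0688, 0.0242])
([-0.1, -0.692, -0.817], [0.0117, 0.0806, 0.0352])
([-0.164, -0.776, -0.932], [0.012, 0.0924, 0.0471])
([-0.241, -0.854, -1.044], [0.0122, 0.1042, 0.0596])
[0.60393925 0.04712479 0.13916978]
```

Call:
step_arm([
  [[0,0,0],[0.0115,0,-0.0096],255],
  [[0,0,0],[0.038,0,-0.032],255],
  [[0,0,0],[0.069,0,-0.058],255],
  [[0,0,0],[0.077,0,-0.064],255],
  [[0.084,-0.105,-0.079],[0.092,0.006,-0.065],255],
  [[0.16,-0.209,-0.166],[0.107,0.013,-0.066],255],
  [[0.227,-0.311,-0.262],[0.121,0.019,-0.065],255],
  [[0.285,-0.411,-0.365],[0.134,0.026,-0.064],255],
  [[0.334,-0.509,-0.477],[0.145,0.032,-0.062],255],
  [[0.372,-0.603,-0.595],[0.155,0.039,-0.058],255],
])

```text
time: 26.55
position: [0.5351, -0.0346, 0.194]
tool_rot: [-1.32, -2.606, -0.158]
ft_force: [0.4, -0.1, -0.4]
grip_width: 0.651
```

Call:
step_arm([
  [[0.022,-0.105,-0.113],[0.003,0.011,-0.002],255],
  [[0.032,-0.209,-0.228],[0.006,0.023,-0.001],255],
  [[0.03,-0.311,-0.345],[0.008,0.034,0.002],255],
  [[0.016,-0.411,-0.463],[0.01,0.046,0.007],255],
  [[-0.01,-0.509,-0.582],[0.011,0.057,0.015],255],
  [[-0.049,-0.603,-0.7],[0.011,0.069,0.024],255],
  [[-0.1,-0.692,-0.817],[0.012,0.081,0.035],255],
  [[-0.164,-0.776,-0.932],[0.012,0.092,0.047],255],
  [[-0.241,-0.854,-1.044],[0.012,0.104,0.06],255],
  [[-0.241,-0.854,-1.044],[0.012,0.104,0.06],255],
])

```text
time: 27.8
position: [0.5999, 0.0459, 0.1345]
tool_rot: [-0.111, 2.451, 0.04]
ft_force: [-0.2, -0.6, -0.1]
grip_width: 0.652
```

Run:
```python
from pathB2 import *
s=log();p0,R0=cur();e=r(50);psi=r(-70)
print(rel(p0,R0,*pp(e,0,.085,psi,up=False,xy=(.06,-.14))))
```

```text
t 27.8 q [-0.59, -0.1, 0.44, 2.3, 0.3, 0.25, 1.26] p [0.5999, 0.0459, 0.1345] F [-0.2, -0.6, -0.1] w 0.652 qd 0.094
([-0.0, -0.01, -0.001], [-0.0062, 0.0009, -0.001])
```

Run:
```python
from pathB2 import *
for n in('wrist','side','scene'):
    im=ctrl.get_image(n);cv2.imwrite(f'pics/{n}16.png',im[:,:,::-1])
s=log();p0,R0=cur();e=r(50);psi=r(-70)
print(rel(p0,R0,*pp(e,0,.085,psi,up=False,xy=(.06,-.14))))
crop('pics/scene16.png',320,170,120,90,6,'pics/scene16c.png')
crop('pics/side16.png',180,130,140,105,5,'pics/side16c.png')
for n,o,k in(('scene',(320,170),6),('side',(180,130),5)):
  sc=ctrl.calibration(n);th=np.linspace(0,6.283,361);ctr=p0-.005*R0[:,2]
  for z,rr in((-.0005,.0155),(-.0035,.0155),(.0005,.03),(.0035,.03)):
    E=(proj(sc,ctr+[0,0,z]+rr*np.c_[np.cos(th),np.sin(th),0*th])-o)*k;print(n,z,rr,'cols',E[:,0].min().round(),E[:,0].max().round(),'rows',E[:,1].min().round(),E[:,1].max().round())
```

```text
t 27.95 q [-0.59, -0.1, 0.44, 2.3, 0.3, 0.25, 1.26] p [0.6044, 0.0474, 0.1397] F [0.9, 1.1, 0.1] w 0.645 qd 0.017
([0.001, -0.001, -0.0], [0.0008, -0.0003, 0.0001])
scene -0.0005 0.0155 cols -8.0 86.0 rows 341.0 422.0
scene -0.0035 0.0155 cols -9.0 85.0 rows 346.0 426.0
scene 0.0005 0.03 cols -52.0 130.0 rows 303.0 459.0
scene 0.0035 0.03 cols -51.0 131.0 rows 298.0 455.0
side -0.0005 0.0155 cols 438.0 493.0 rows 276.0 302.0
side -0.0035 0.0155 cols 438.0 493.0 rows 281.0 307.0
side 0.0005 0.03 cols 412.0 518.0 rows 263.0 313.0
side 0.0035 0.03 cols 412.0 518.0 rows 258.0 309.0
```

View pics/scene16c.png

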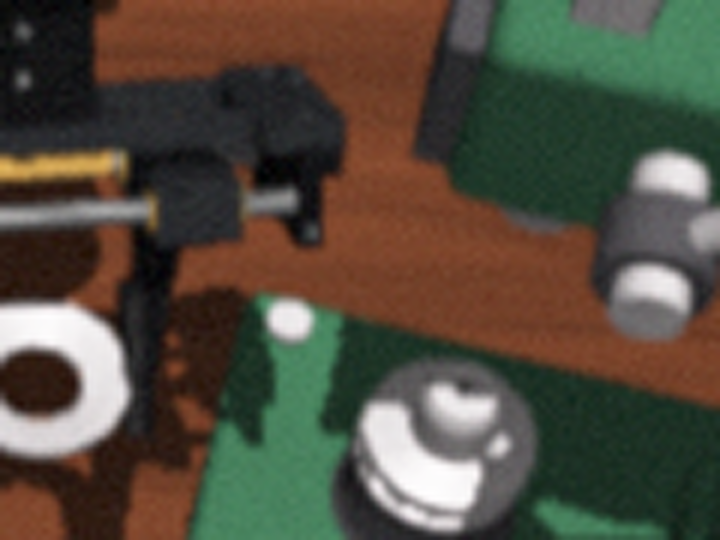

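View pics/side16c.png

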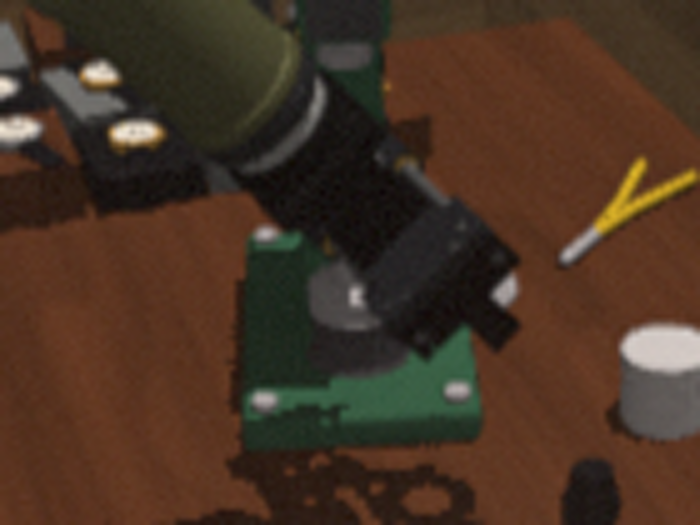

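View pics/wrist16.png

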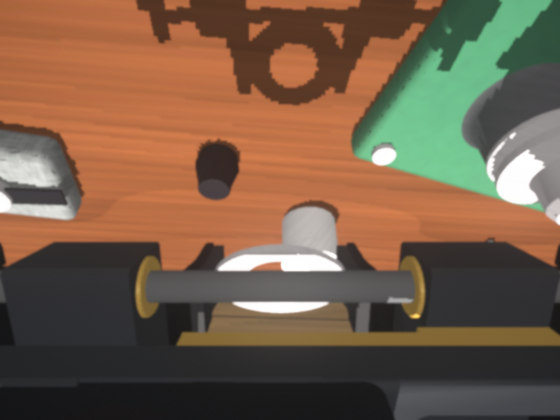

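Run:
```python
from pathB2 import *
crop('pics/scene16.png',300,210,60,45,12,'pics/scene16d.png')
p0,R0=cur();sc=ctrl.calibration('scene');th=np.linspace(0,6.283,361);ctr=p0-.005*R0[:,2]
for z,rr in((-.0005,.0155),(-.0035,.0155),(.0005,.03),(.0035,.03)):
    E=(proj(sc,ctr+[0,0,z]+rr*np.c_[np.cos(th),np.sin(th),0*th])-(300,210))*12;print(z,rr,'cols',E[:,0].min().round(),E[:,0].max().round(),'rows',E[:,1].min().round(),E[:,1].max().round())
c0,R1=pp(r(50),0,.085,r(-70),up=False,xy=(.06,-.14))
for b,z in((.0,.060),(0,.0245)):print(rel(p0,R0,*pp(r(50),b,z,r(-70),up=False,xy=(-.0003,.001))))
```

```text
-0.0005 0.0155 cols 224.0 411.0 rows 203.0 364.0
-0.0035 0.0155 cols 223.0 409.0 rows 212.0 373.0
0.0005 0.03 cols 137.0 499.0 rows 126.0 438.0
0.0035 0.03 cols 138.0 501.0 rows 116.0 429.0
([0.001, -0.001, -0.0], [0.0233, 0.1528, 0.014])
([0.001, -0.001, -0.0], [0.0461, 0.1528, 0.0412])
```

View pics/scene16d.png

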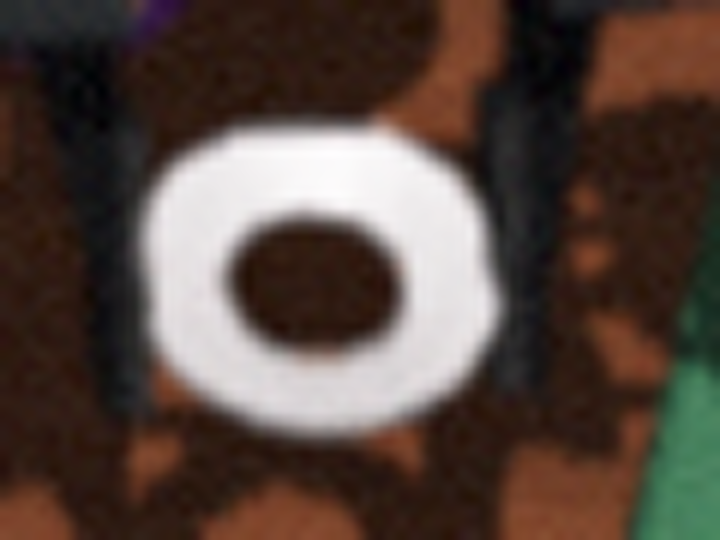

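Run:
```python
from pathB2 import *
p0,R0=cur()
q=ctrl.get_state()['joint_positions']
for z in(.085,.050,.0245):
    t=pp(r(50),0,z,r(-70),up=False,xy=(-.0003,.001));q,er,a,b=follow(q,*t);print(rel(p0,R0,*t),q.round(2),er)
```

```text
([0.001, -0.001, -0.0], [0.0072, 0.1529, -0.0052]) [-0.6  -0.04  0.07  2.25  0.8   0.39  0.46] 5.396300654998293e-13
([0.001, -0.001, -0.0], [0.0297, 0.1528, 0.0217]) [-0.6   0.02  0.07  2.27  0.97  0.34  0.28] 3.200929131383589e-13
([0.001, -0.001, -0.0], [0.0461, 0.1528, 0.0412]) [-0.61  0.07  0.08  2.29  1.14  0.3   0.1 ] 4.0412728104402654e-13
```

Call:
step_arm([
  [[0,0,0],[0,0.015,-0.002],255],
  [[0,0,0],[0.001,0.037,-0.005],255],
  [[0,0,0],[0.003,0.06,-0.005],255],
  [[0,0,0],[0.004,0.083,-0.005],255],
  [[0,0,0],[0.005,0.106,-0.005],255],
  [[0,0,0],[0.006,0.127,-0.005],255],
  [[0,0,0],[0.007,0.143,-0.005],255],
  [[0,0,0],[0.007,0.153,-0.005],255],
  [[0,0,0],[0.007,0.153,-0.005],255],
  [[0,0,0],[0.007,0.153,-0.005],255],
])

```text
time: 29.2
position: [0.5811, 0.1979, 0.138]
tool_rot: [-0.112, 2.443, 0.041]
ft_force: [-0.0, 0.2, -1.0]
grip_width: 0.648
```

Run:
```python
from pathB2 import *
s=log();p0,R0=cur()
for z in(.085,.05,.0245):
    print(rel(p0,R0,*pp(r(50),0,z,r(-70),up=False,xy=(-.0003,.001))))
for n in('wrist','side','scene'):
    im=ctrl.get_image(n);cv2.imwrite(f'pics/{n}17.png',im[:,:,::-1])
crop('pics/scene17.png',340,150,140,105,5,'pics/scene17c.png')
crop('pics/side17.png',190,120,130,98,6,'pics/side17c.png')
for n,o,k in(('scene',(340,150),5),('side',(190,120),6)):
  sc=ctrl.calibration(n);th=np.linspace(0,6.283,361);ctr=p0-.005*R0[:,2]
  for z,rr in((-.0005,.0155),(-.0035,.0155),(.0035,.03)):
    E=(proj(sc,ctr+[0,0,z]+rr*np.c_[np.cos(th),np.sin(th),0*th])-o)*k;print(n,z,rr,'cols',E[:,0].min().round(),E[:,0].max().round(),'rows',E[:,1].min().round(),E[:,1].max().round())
```

```text
t 29.2 q [-0.58, -0.04, 0.05, 2.25, 0.8, 0.39, 0.47] p [0.5811, 0.1979, 0.138] F [-0.0, 0.2, -1.0] w 0.648 qd 0.007
([0.0, -0.002, 0.0], [-0.0012, 0.0009, -0.0005])
([0.0, -0.002, 0.0], [0.0213, 0.0009, 0.0263])
([0.0, -0.002, 0.0], [0.0376, 0.0009, 0.0459])
scene -0.0005 0.0155 cols 265.0 343.0 rows 345.0 410.0
scene -0.0035 0.0155 cols 264.0 341.0 rows 349.0 414.0
scene 0.0035 0.03 cols 231.0 381.0 rows 309.0 437.0
side -0.0005 0.0155 cols 328.0 388.0 rows 275.0 301.0
side -0.0035 0.0155 cols 328.0 388.0 rows 280.0 306.0
side 0.0035 0.03 cols 299.0 416.0 rows 256.0 307.0
```

View pics/scene17c.png

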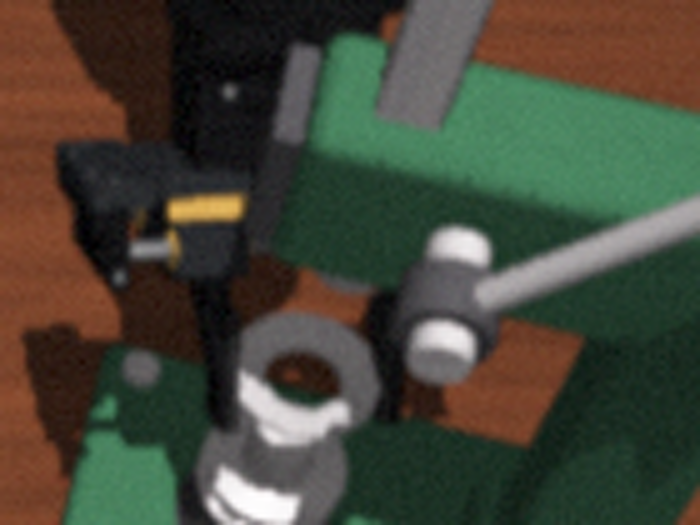

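View pics/side17c.png

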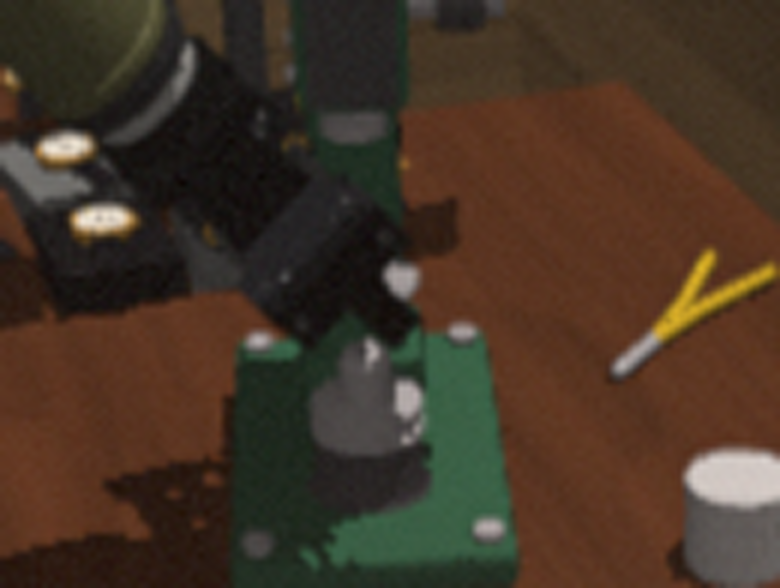

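View pics/wrist17.png

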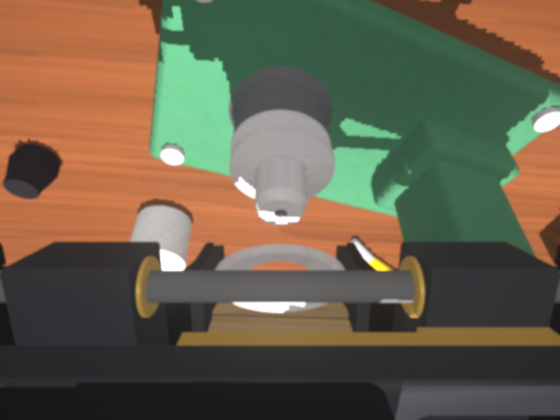

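Call:
step_arm([
  [[0,0,0],[0,0.001,0.001],255],
  [[0,0,0],[0.0045,0.001,0.0065],255],
  [[0,0,0],[0.01,0.001,0.013],255],
  [[0,0,0],[0.0155,0.001,0.0195],255],
  [[0,0,0],[0.021,0.001,0.026],255],
  [[0,0,0],[0.0265,0.001,0.0326],255],
  [[0,0,0],[0.0315,0.001,0.0386],255],
  [[0,0,0],[0.0345,0.001,0.042],255],
  [[0,0,0],[0.0366,0.001,0.0447],255],
  [[0,0,0],[0.0366,0.001,0.0447],255],
])

```text
time: 30.6
position: [0.5834, 0.1997, 0.083]
tool_rot: [-0.112, 2.438, 0.042]
ft_force: [-6.4, -4.6, 15.6]
grip_width: 0.658
```

Run:
```python
from pathB2 import *
s=log();p0,R0=cur()
print(rel(p0,R0,*pp(r(50),0,.026,r(-70),up=False,xy=(-.0003,.001))), (p0-.005*R0[:,2])[2]-.058)
for n in('wrist','side','scene'):
    im=ctrl.get_image(n);cv2.imwrite(f'pics/{n}18.png',im[:,:,::-1])
crop('pics/scene18.png',340,150,140,105,5,'pics/scene18c.png')
crop('pics/side18.png',190,120,130,98,6,'pics/side18c.png')
```

```text
t 30.6 q [-0.59, 0.07, 0.06, 2.29, 1.13, 0.3, 0.12] p [0.5834, 0.1997, 0.083] F [-6.4, -4.6, 15.6] w 0.658 qd 0.006
([0.001, 0.003, 0.0], [0.0033, -0.0007, 0.0009]) 0.028811903551692837
```

View pics/scene18c.png

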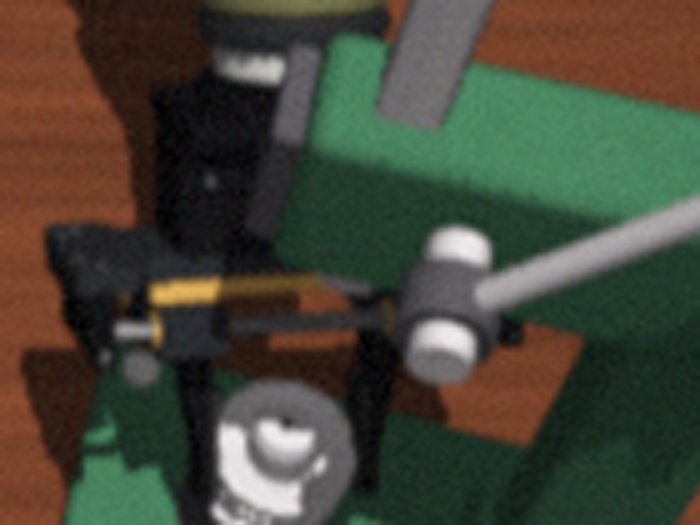

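View pics/wrist18.png

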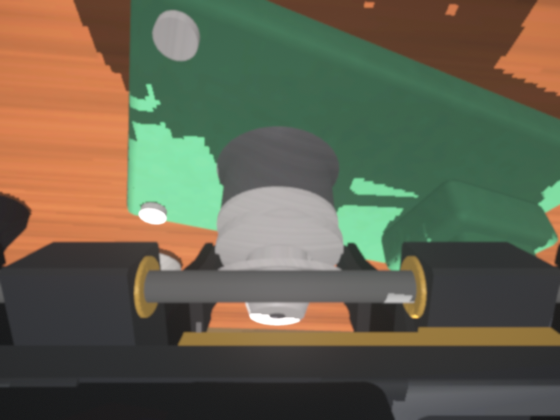

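Run:
```python
from pathB2 import *
q=ctrl.get_state()['joint_positions'];p0,R0=cur()
for b in(.03,.06,.1,.12):
    q,er,_,_=follow(q,p0-b*R0[:,2],R0);print(b,q.round(2),er)
```

```text
0.03 [-0.6  -0.01  0.04  2.31  0.99  0.35  0.24] 2.5438405243138007e-13
0.06 [-0.61 -0.09  0.04  2.33  0.88  0.41  0.35] 4.344434768182728e-13
0.1 [-0.65 -0.2   0.03  2.35  0.77  0.49  0.45] 3.433175098891678e-13
0.12 [-0.67 -0.26  0.03  2.35  0.73  0.54  0.49] 5.661048867003675e-13
```

Call:
step_arm([
  [[0,0,0],[-0.0013,0,-0.0015],255],
  [[0,0,0],[-0.0013,0,-0.0015],0],
  [[0,0,0],[-0.0013,0,-0.0015],0],
  [[0,0,0],[-0.0013,0,-0.0015],0],
  [[0,0,0],[-0.0013,0,-0.0015],0],
  [[0,0,0],[-0.0013,0,-0.0015],0],
  [[0,0,0],[-0.0013,0,-0.0015],0],
  [[0,0,0],[-0.0013,0,-0.0015],0],
  [[0,0,0],[-0.0013,0,-0.0015],0],
  [[0,0,0],[-0.0013,0,-0.0015],0],
])

```text
time: 32.0
position: [0.5813, 0.1998, 0.082]
tool_rot: [-0.114, 2.443, 0.042]
ft_force: [0.2, -0.1, 0.8]
grip_width: 0.999
```

Run:
```python
from pathB2 import *
s=log();p0,R0=cur()
for n in('wrist','scene'):
    im=ctrl.get_image(n);cv2.imwrite(f'pics/{n}19.png',im[:,:,::-1])
crop('pics/scene19.png',360,200,80,60,10,'pics/scene19c.png')
c=ctrl.calibration('scene');th=np.linspace(0,6.283,73)
for z,rr in((.025,.03),(.028,.03),(.031,.03)):
    e=(proj(c,SEAT+[0.000,0.001,z]+rr*np.c_[np.cos(th),np.sin(th),0*th])-[360,200])*10;print(z,e.min(0).round(),e.max(0).round())
```

```text
t 32.0 q [-0.59, 0.07, 0.06, 2.29, 1.11, 0.31, 0.13] p [0.5813, 0.1998, 0.082] F [0.2, -0.1, 0.8] w 0.999 qd 0.002
0.025 [215. 280.] [502. 527.]
0.028 [217. 272.] [505. 520.]
0.031 [219. 265.] [508. 513.]
```

View pics/scene19c.png

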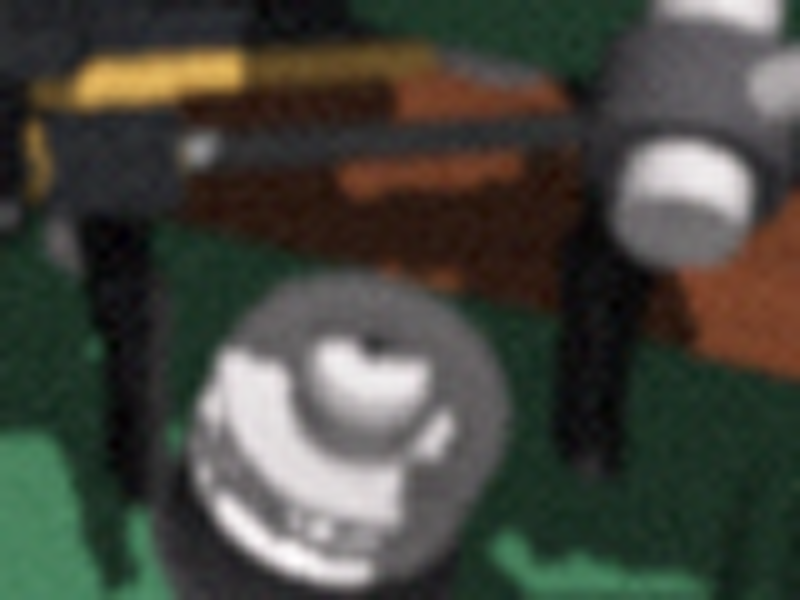

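View pics/wrist19.png

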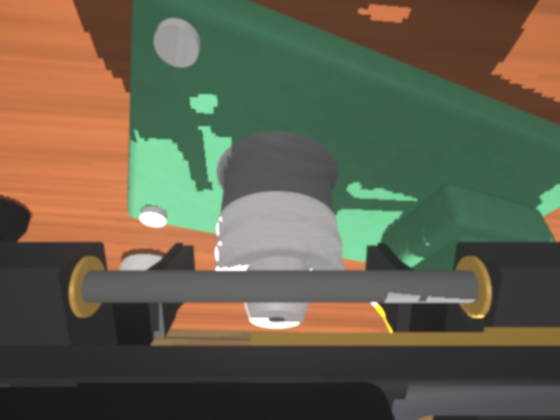

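Call:
step_arm([
  [[0,0,0],[0,0,-0.01],0],
  [[0,0,0],[0,0,-0.025],0],
  [[0,0,0],[0,0,-0.045],0],
  [[0,0,0],[0,0,-0.065],0],
  [[0,0,0],[0,0,-0.085],0],
  [[0,0,0],[0,-0.02,-0.085],0],
  [[0,0,0],[0,-0.05,-0.085],0],
  [[0,0,0],[0,-0.09,-0.085],0],
  [[0,0,0],[0,-0.13,-0.085],0],
  [[0,0,0],[0,-0.17,-0.085],0],
])

```text
time: 33.35
position: [0.5427, 0.0241, 0.1473]
tool_rot: [-0.114, 2.443, 0.042]
ft_force: [0.6, 0.8, 0.2]
grip_width: 0.998
```

Call:
step_arm([
  [[0,0,0],[0,-0.04,0],0],
  [[0,0,0],[0,-0.08,0],0],
  [[0,0,0],[0,-0.12,0],0],
  [[0,0,0],[0,-0.15,0],0],
  [[0,0,0],[0,-0.15,0],0],
  [[0,0,0],[0,-0.15,0],0],
  [[0,0,0],[0,-0.15,0],0],
  [[0,0,0],[0,-0.15,0],0],
  [[0,0,0],[0,-0.15,0],0],
  [[0,0,0],[0,-0.15,0],0],
])

```text
time: 34.6
position: [0.5567, -0.1238, 0.1471]
tool_rot: [-0.114, 2.443, 0.041]
ft_force: [-0.2, -0.4, 0.3]
grip_width: 0.997
```

Run:
```python
from pathB2 import *
for n in('side','scene'):
    im=ctrl.get_image(n);cv2.imwrite(f'pics/{n}20.png',im[:,:,::-1])
s=log()
crop('pics/scene20.png',360,200,80,60,10,'pics/scene20c.png')
crop('pics/side20.png',220,160,60,45,12,'pics/side20c.png')
```

```text
t 34.7 q [-0.65, -0.29, 0.92, 2.34, -0.09, 0.34, 2.07] p [0.5567, -0.1239, 0.1472] F [1.1, 0.0, -1.1] w 1.001 qd 0.003
```

View pics/scene20.png

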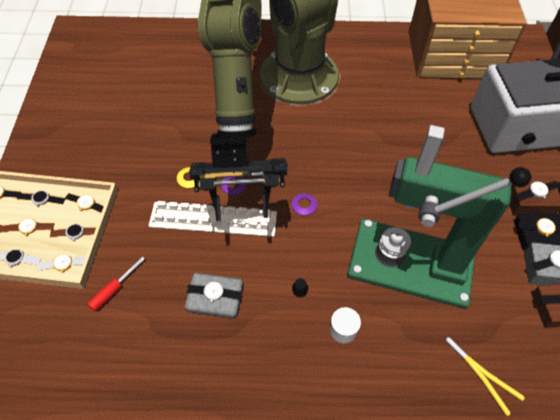

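View pics/side20c.png

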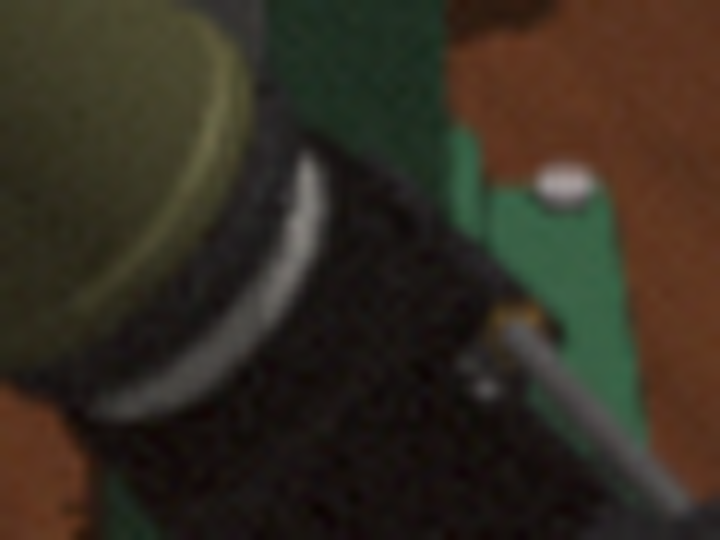

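View pics/scene20c.png

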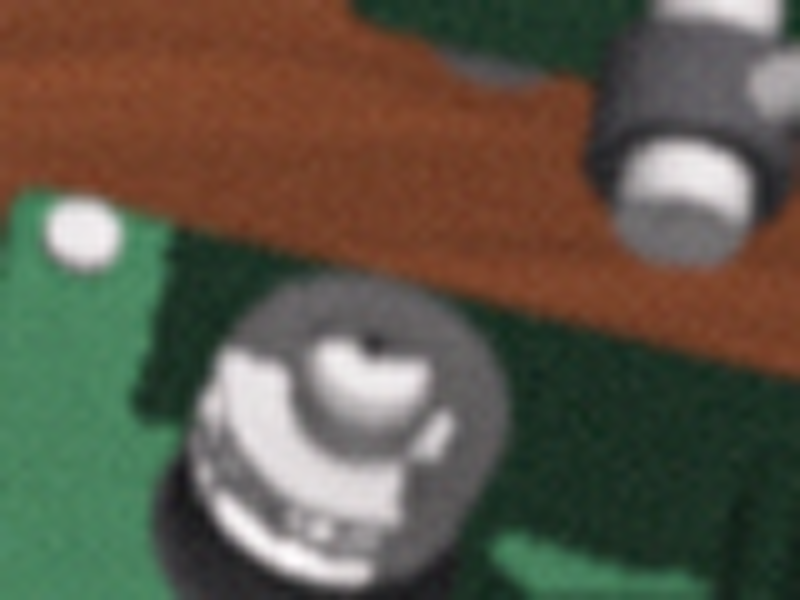

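Run:
```python
from pathB2 import *
q0=ctrl.get_state()['joint_positions'];p0,R0=cur()
for d in([0,0,.12],[.06,-.02,.1],[.08,-.08,.12],[.05,-.12,.05]):
    q,er,mn,mx=follow(q0,p0+d,R0,);print(d,q.round(2),er,mn[1].round(3),(R0.T@d).round(3))
```

```text
[0, 0, 0.12] [ 0.05 -0.3   0.24  2.17 -0.31  0.63  2.16] 5.147892387644517e-13 -0.3 [-0.077  0.    -0.092]
[0.06, -0.02, 0.1] [-0.65 -0.25  0.89  2.1  -0.1   0.55  2.02] 5.578801654593729e-13 -0.293 [-0.109 -0.025 -0.04 ]
[0.08, -0.08, 0.12] [-0.82 -0.2   1.18  1.98 -0.22  0.62  2.21] 5.907440274120147e-13 -0.293 [-0.132 -0.087 -0.046]
[0.05, -0.12, 0.05] [-0.68 -0.05  1.22  2.08 -0.65  0.6   2.68] 6.04844368480133 -0.293 [-0.062 -0.124 -0.014]
```

Call:
step_arm([
  [[0,0,0],[-0.02,-0.004,-0.006],0],
  [[0,0,0],[-0.05,-0.01,-0.018],0],
  [[0,0,0],[-0.08,-0.018,-0.03],0],
  [[0,0,0],[-0.109,-0.025,-0.04],0],
  [[0,0.1,0],[-0.109,-0.025,-0.04],0],
  [[0,0.25,0],[-0.109,-0.025,-0.04],0],
  [[0,0.4,0],[-0.109,-0.025,-0.04],0],
  [[0,0.55,0],[-0.109,-0.025,-0.04],0],
  [[0,0.55,0],[-0.109,-0.025,-0.04],0],
  [[0,0.55,0],[-0.109,-0.025,-0.04],0],
])

```text
time: 35.95
position: [0.6159, -0.1446, 0.2474]
tool_rot: [-0.137, 2.991, 0.01]
ft_force: [-0.5, -0.4, 0.2]
grip_width: 1.002
```

Run:
```python
from pathB2 import *
s=log();p0,R0=cur();print(R0.round(2))
im=ctrl.get_image('side');cv2.imwrite('pics/side21.png',im[:,:,::-1])
```

```text
t 35.95 q [-0.61, 0.25, 0.97, 1.64, -0.28, 1.23, 2.08] p [0.6159, -0.1446, 0.2474] F [-0.5, -0.4, 0.2] w 1.002 qd 0.057
[[-0.99 -0.09  0.15]
 [-0.09  1.    0.01]
 [-0.15 -0.   -0.99]]
```

View pics/side21.png

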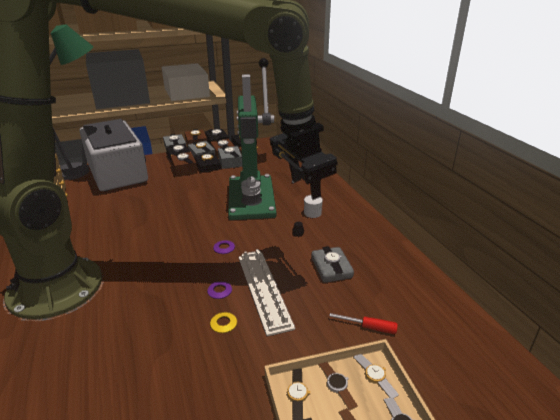

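Run:
```python
from pathB2 import *
crop('pics/side21.png',225,165,52,39,15,'pics/side21c.png')
c=ctrl.calibration('side');th=np.linspace(0,6.283,361)
for z in(0,.003,.011,.0175,.025,.028):
    E=(proj(c,SEAT+[0,.001,z]+.03*np.c_[np.cos(th),np.sin(th),0*th])-(225,165))*15;print(z,E.min(0).round(),E.max(0).round())
```

```text
0 [246. 328.] [527. 464.]
0.003 [245. 316.] [527. 452.]
0.011 [243. 283.] [526. 418.]
0.0175 [242. 257.] [525. 391.]
0.025 [240. 226.] [524. 359.]
0.028 [239. 213.] [523. 347.]
```

View pics/side21c.png

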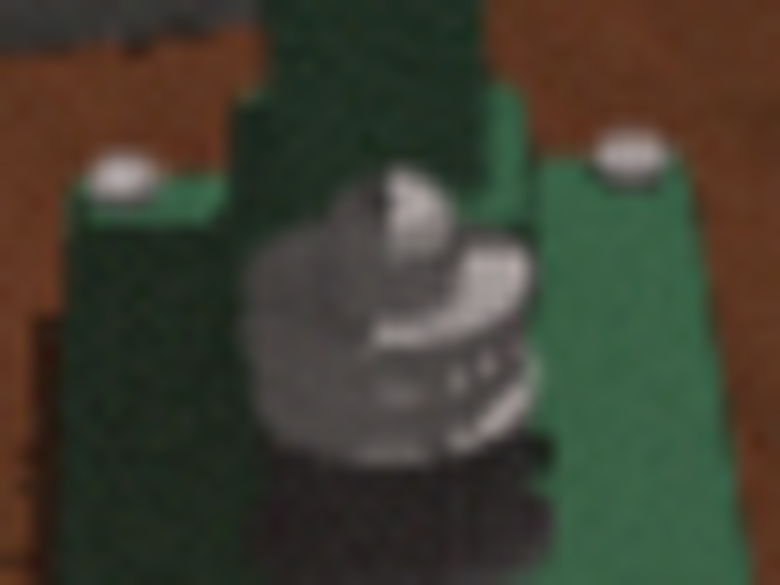

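Run:
```python
from h import *
log();print(ctrl.close_job())
```

```text
t 36.0 q [-0.61, 0.25, 0.97, 1.64, -0.28, 1.23, 2.08] p [0.6155, -0.1447, 0.2481] F [-0.4, -0.6, 1.1] w 0.998 qd 0.032
the job is handed in; nothing more can be done
None
```

I put the three clean springs on the arbor over the first one, with faces alternating, and handed the job in at 36 s of the 72 s allowed.

- **Order:** first the middle spring of the rack with its narrow side down, then the one at y −108 mm narrow side up, then the one at y +108 mm narrow side down. I read which way each one faced from the wrist pictures before picking it up.
- **Stack:** in the last scene and side pictures the stack lies flat. The top rim matches 28 mm above the seat to about 1 mm, which is what four alternating springs should measure.
- **Surroundings:** in the last pictures the rack is empty, and the driver, loupe, tin, watch pad and coloured rings are where they were. The arm stands clear with its gripper open.
- **Disagreement:** while still held, each spring touched 3–4 mm higher than calculated, with about 9 to 16 N on the wrist. I eased off slightly before releasing the second and third. All three settled flat once released.
- **Not measured:** the forces on the arm and gripper body were not measured separately. Readings at the end of each move never passed about 18 N, and the joints stayed in range, though joint 2 came close to its lower limit (−0.29 of −0.30 rad) on the last retreat.

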